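# Unpack a channel bracket and lock it in the lever vice

### The job

Fold both long carton flaps well back past upright, take the tall U-channel bracket out and stand it upright in the vice's bed, lengthways between the two side guides and between jaw and end stop, and let go of it while the lever is still up. Then press the vice's sprung lever down until its pawl catches and keeps it down by itself, with the bracket shut in against the end stop. Leave the flaps open, leave the low angle strip in the carton, and do not disturb the bin, bottle and screwdriver.

Things in the scene. Friction and masses are not known exactly. Their poses are not given: they have to be found in the camera images.
- carton: open-topped brown carton, fixed, 190 (its x) x 170 (its y) x 80 mm high, walls and floor 5 mm. Origin: centre of its underside. A long flap is hinged on the rim of each y side; two short end flaps are already folded down outside its x sides (to 6 mm beyond the wall).
- flap_a_hinge (a point): middle of the hinge line of flap A, on the carton's +y rim, 83 mm from its centre and 81 mm up; the hinge runs along the carton's x. Each flap is a board 180 mm along the hinge, 55 mm from hinge to free edge, 4 mm thick; its stiff hinge keeps it where it is left; lift the edge up and out (a level push can jam it).
- flap_b_hinge (a point): the same for flap B, on the carton's -y rim.
- flap_a (a joint): angle of flap A: 0 flat over the carton, 1.57 upright, up to 2.6 folded outwards; starts partly raised, its free edge towards the middle
- flap_b (a joint): angle of flap B, likewise
- bracket: the bracket to be clamped: plain steel U-channel, open at the top and at both ends, 80 mm long (its x), 40 mm wide (its y), 65 mm high, sheet 3 mm, 0.3 kg, standing on its web in the carton, roughly lengthways along the carton's y. Origin: centre of its underside; top at z = 65 mm. Both ends are alike. Grip it across its 40 mm width near the top.
- strip: low steel angle strip lying on the carton floor beside the bracket, 110 (its x) x 28 x 22 mm high; stays there. Origin: centre of its underside.
- fixture: lever vice fixed on the bench, base plate 250 (its x) x 100 (its y) x 15 mm. Origin: centre of the base's underside. The bed lies in its +x half between two side guides, from x = 33 to 103 mm, faces 48 mm apart (y = +-24 mm), with flared lips (to y = +-34 mm, z = 40 mm). The lever's handle points to -x; its jaw face stands at x = 6 mm when open and closes to x = 24 mm.
- bed (a point): point on the bed plate (fixture x = 56 mm, y = 0, z = 15 mm) where the bracket's origin goes when loaded with the lever up, bracket x along fixture x; about 8 mm of play each way along x. The closing jaw pushes the bracket on to the stop, where its origin is about at fixture x = 63 mm.
- end_stop (a point): centre of the top edge of the end stop's face, which looks towards the lever: fixture x = 105 mm, z = 50 mm; the stop is 70 mm wide and 15 mm thick
- lever_pivot (a point): centre of the lever's hinge, which runs along the fixture's y; fixture x = 0, z = 65 mm. Carried by two posts 26 mm long in x at y = +-31 mm, tops at z = 77 mm.
- handle (a point): centre of the upper face of the lever's black pad (42 mm long, 40 mm wide), 111 mm from the pivot; with the lever up it is at about fixture x = -84 mm, z = 138 mm, and fully down at x = -111 mm, z = 72 mm
- lever (a joint): lever angle: 0 fully up (sprung, it returns there when not caught), 0.65 fully down on its stop; caught by the pawl it rests at about 0.60. About 10 N on the pad presses it down.
- pawl (a joint): angle of the sprung pawl, an upright 80 mm hook beside the lever at fixture x = -85 to -58 mm, y = 26 to 38 mm, top at z = 96 mm: 0 at rest or caught over the lever's side pin; the pin pushes it to about 0.2 in passing, at lever angles 0.3 to 0.63
- bin: small red open bin, 90 x 90 x 50 mm high, bystander; origin: centre of its underside
- oil: white bottle 48 mm in diameter, 120 mm high, bystander; origin: centre of its underside
- driver: screwdriver 170 mm long lying along its x, bystander

How it is judged:
On the way, in this order (a step that is already met when the one before it is completed fails the run):
1. both long flaps are folded back past upright (joint above 1.7 rad), the bracket still in the carton (value of joint each of flap_a, flap_b above 1.7 rad and horizontal distance between bracket and carton below 0.09 m), for 0.1 s.
2. the bracket stands upright in the vice's bed, let go, with the lever still up (below 0.2 rad) (x of bracket in the frame of fixture between 0.042 and 0.069 m and y of bracket in the frame of fixture between -0.008 and 0.008 m and z of bracket in the frame of fixture between 0.011 and 0.02 m and angle between bracket's own z axis and vertical below 0.1 rad and angle between the x axis of bracket and the x axis of fixture, either way round below 0.15 rad and contact force between the fingers and bracket below 0.3 N and value of joint lever below 0.2 rad), for 0.2 s.
At the end, for the whole second after the job is handed in: Lever past 0.56 rad, still, pawl below 0.08 rad; bracket released and at rest on the bed, upright (0.1 rad), lengthways (0.15 rad), within 8 mm of the centre line and 6 mm of the stop; both long flaps past 1.5 rad; strip in the carton (value of joint lever above 0.56 rad and value of joint pawl below 0.08 rad and velocity of joint lever between -0.05 and 0.05 rad/s and x of bracket in the frame of fixture between 0.059 and 0.069 m and y of bracket in the frame of fixture between -0.008 and 0.008 m and z of bracket in the frame of fixture between 0.011 and 0.02 m and angle between bracket's own z axis and vertical below 0.1 rad and angle between the x axis of bracket and the x axis of fixture, either way round below 0.15 rad and contact force between the fingers and bracket below 0.3 N and linear speed of bracket below 0.02 m/s and value of joint each of flap_a, flap_b above 1.5 rad and x of strip in the frame of carton between -0.09 and 0.09 m and y of strip in the frame of carton between -0.08 and 0.08 m and height (world z) of strip below 0.05 m); the robot touches nothing.
It fails at once if the bin is moved more than 30 mm (distance of bin from where it was at the start of the episode above 0.03 m).
It fails at once if the bottle is moved more than 30 mm (distance of oil from where it was at the start of the episode above 0.03 m).
It fails at once if the screwdriver is moved more than 30 mm (distance of driver from where it was at the start of the episode above 0.03 m).
It fails at once if the strip is lifted off the carton floor (origin above 50 mm) (height (world z) of strip above 0.05 m).
It also fails if it takes over 64 s, if anything falls off the work surface, if the arm or the gripper's body presses on something with over 40 N, if the wrist force passes 120 N, or if a joint passes its speed limit or range.

### The arm

A 6-joint arm with a two-finger parallel gripper is mounted at the origin on the work surface. World frame = base frame: x ahead of the robot, y to its left, z up, the work surface at z = 0. Lengths are in m, angles in rad, forces in N, time in s.
With the tool pointing down it reaches from about 0.35 to 0.85 m from the base axis. Payload 8.1 kg.
Tool frame: the origin (TCP) lies at the very end of the fingers, on their centre line; the grasp point (between the pads) lies 19 mm behind it; z points along the fingers, y is the line along which they close (so a half turn about z gives the same grasp; the last joint's range is limited). The gripper opens to 93 mm and grips with 3 to 60 N. Pads are 15 mm wide; open, the fingers measure 128 mm over their backs; the gripper's body (75 mm by 188 mm) begins 65 mm behind the grasp point.
Start: joints at [1.086, 0.13, 1.488, -0, 1.523, -0.085], TCP at [0.234, 0.553, 0.219] pointing down, gripper open.
Joint ranges: [-2.96, 2.96], [-0.89, 2.26], [0.02, 2.5], [-1.34, 4.48], [0, 2.73], [-2.66, 2.66]. Speed limits (rad/s): [2.39, 2.39, 2.79, 3.14, 3.14, 3.14].

### API

Orientations are given as a rotation vector (axis times angle).
In Python, from plant import robot, imaging gives the robot as it stands.
- The arm moves only by the tool jog_arm, never from a script. Its argument "rows" is a list of rows, each a list of 2 entries, a list of its own where there are three numbers: the shift along the tool's x, y, z each as a share of 0.2 m, from -1 to 1, then the turn, a rotation vector about the tool's x, y, z each as a share of pi/2 rad, from -1 to 1. A call has 1 to 5 rows; each row is the pose to reach, as a shift and turn from the pose commanded when the call began, along the tool's axes at that moment; what a row does not reach only later rows make up. A row lasts 1/10 s, in which the tool goes at most 50 mm and 8.59 degrees, less where a joint would pass 70% of its speed; a pose out of reach is approached as far as the arm can. A call with a number of a shift or a turn outside -1 to 1 is refused whole. A call with a gripper value outside its range is refused whole. "hand" is the closure, from -1 (fully open) to 1 (shut), set as the call begins (left out, the last holds). The fingers move at their own pace and stop on an object; "squeeze" is the grip in N (left out, the last holds). Time passes only in rows, so rows that repeat a pose let the fingers close. It gives the time, the measured TCP pose, the force, the opening and the grip force at its end, in the units of the state.
- robot.read_state(): the state, without advancing time (a new reading comes with each control period).
- imaging.read_camera(name): name is "scene" or "top" or "wrist"; returns a dict with "frame" (384x512x3 uint8, red, green, blue), "vertical_fov" (degrees; the focal length in pixels is half the picture's height over the tangent of half this angle, whatever the lens; pixels are square), "cx", "cy" (the principal point, pixels), "R" (3x3) and "t" (3): a world point X has camera coordinates R X + t. Camera axes: x right, y down, z forward; pixel columns grow to the right and rows downward; lengths in m; the calibration is good to about 2 mm. A picture is of the moment at which its call begins. There is no depth.
- robot.close_job(): hands the job in; it is judged then, once.
The state is a dict: "t": time; "q": joint angles; "dq": joint speeds; "joint_torque": joint torques, N m; "tool_pos": TCP position; "orientation": TCP orientation; "force": force on the tool from outside, world axes, zero at the start; "wrist_torque": the same for the moment, N m; "opening": finger opening in m; "gripper_force": force on a finger pad.
Only numpy, scipy, OpenCV 4.12 (cv2) and the standard library are available. Lean on these libraries where they do the work, as an engineer would, in place of code of your own. Each camera call takes 0.05 s, during which the arm holds its last target. There are 200 camera calls.

## Working session

There is one attempt and no reset: what is moved stays moved. The work goes in short steps, Python scripts to look and compute and a tool call to move; the robot and the scene stay as the last step left them, time stands still between calls to the robot, and variables do not carry over. Pictures are saved under pics/ and viewed, at most 10 in all, crops included, and the job is handed in when it is done.

Besides the shell and the picture viewer there is one more tool, called after "Call:" in YAML: its name, and indented under it one key for each argument. jog_arm: Moves the arm, as the interface text tells. Its arguments: {"type":"object","properties":{"rows":{"type":"array"},"hand":{"type":"number"},"squeeze":{"type":"number"}},"required":["rows"]}

```bash
ls; mkdir -p pics; cat > h.py <<'E'
import numpy as np, cv2
from plant import robot, imaging
def cam(n,save=None):
    c=imaging.read_camera(n)
    if save: cv2.imwrite(save,cv2.cvtColor(c["frame"],cv2.COLOR_RGB2BGR))
    return c
def f(c): return c["frame"].shape[0]/2/np.tan(np.radians(c["vertical_fov"])/2)
def ray(c,u,v):
    R=np.array(c["R"]);t=np.array(c["t"])
    d=R.T@np.array([(u-c["cx"])/f(c),(v-c["cy"])/f(c),1]);return -R.T@t,d
def onz(c,u,v,z):
    o,d=ray(c,u,v);return o+d*(z-o[2])/d[2]
def proj(c,X):
    p=np.array(c["R"])@np.array(X)+np.array(c["t"]);return p[:2]/p[2]*f(c)+[c["cx"],c["cy"]]
E
python3 - <<'E'
from h import *
for n in("scene","top"):
    c=cam(n,f"pics/{n}0.png")
    print(n,c["vertical_fov"],np.round(-np.array(c["R"]).T@np.array(c["t"]),3),np.round(c["R"],2).tolist(),{k:v for k,v in c.items() if k not in("frame","R","t")})
s=robot.read_state();print(s)
E
```

```text
pics
scene 47.38493034668632 [1.322 0.567 0.94 ] [[-0.63, 0.78, 0.01], [0.51, 0.42, -0.75], [-0.58, -0.47, -0.66]] {'vertical_fov': 47.38493034668632, 'cx': 253.51971022922456, 'cy': 188.06273780865973}
top 44.16313063176868 [ 0.424 -0.     1.237] [[-0.01, -1.0, -0.0], [-0.99, 0.01, -0.16], [0.16, 0.0, -0.99]] {'vertical_fov': 44.16313063176868, 'cx': 256.0779554840471, 'cy': 191.97745682204035}
{'t': 0.1, 'q': array([ 1.08560996e+00,  1.31070760e-01,  1.48915028e+00,  1.83527959e-05,
        1.52298696e+00, -8.54299628e-02]), 'dq': array([-0.00081139, -0.0013932 , -0.00329623,  0.00124072,  0.00031781,
        0.00059716]), 'joint_torque': array([ 9.54916504e-04, -5.61339426e+01, -4.93097091e+01,  7.69565580e-02,
        2.90477212e-02, -8.43560179e-05]), 'tool_pos': array([0.23327282, 0.55225569, 0.21771226]), 'orientation': array([-6.23670524e-01, -3.07858193e+00,  2.42633571e-03]), 'force': array([-0.76168555,  0.65720731, -0.74253962]), 'wrist_torque': array([-0.03220982, -0.03562818,  0.00505037]), 'gripper_force': 0.0, 'opening': 0.09290395490266859}
```

View pics/top0.png

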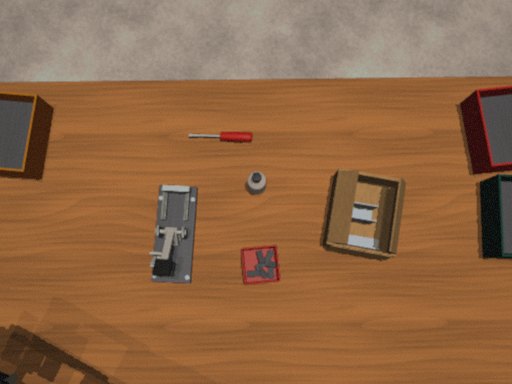

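View pics/scene0.png

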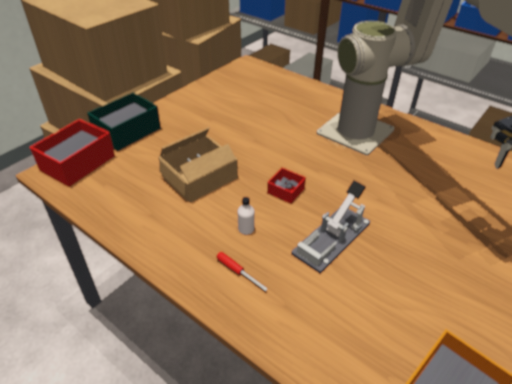

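```bash
python3 - <<'E'
from h import *
t=cv2.imread("pics/top0.png")
a=cv2.resize(t[160:265,315:415],None,fx=4,fy=4,interpolation=cv2.INTER_CUBIC)
b=cv2.resize(t[175:290,135:215],None,fx=4,fy=4,interpolation=cv2.INTER_CUBIC)
h=max(a.shape[0],b.shape[0]);o=np.zeros((h,a.shape[1]+b.shape[1]+0,3),np.uint8);o[:a.shape[0],:a.shape[1]]=a;o[:b.shape[0],a.shape[1]:]=b
cv2.imwrite("pics/top0z.png",o)
c=cam("top")
for n,u,v,z in [("bin",261,265,.05),("bottletop",256,177,.12),("drv",220,136,.01),("carton",370,217,.08),("vice",176,233,.015)]: print(n,np.round(onz(c,u,v,z),3))
s=cam("scene")
E
```

```text
bin [ 0.439 -0.008  0.05 ]
bottletop [0.647 0.001 0.12 ]
drv [0.782 0.097 0.01 ]
carton [ 0.552 -0.277  0.08 ]
vice [0.523 0.21  0.015]
```

View pics/top0z.png

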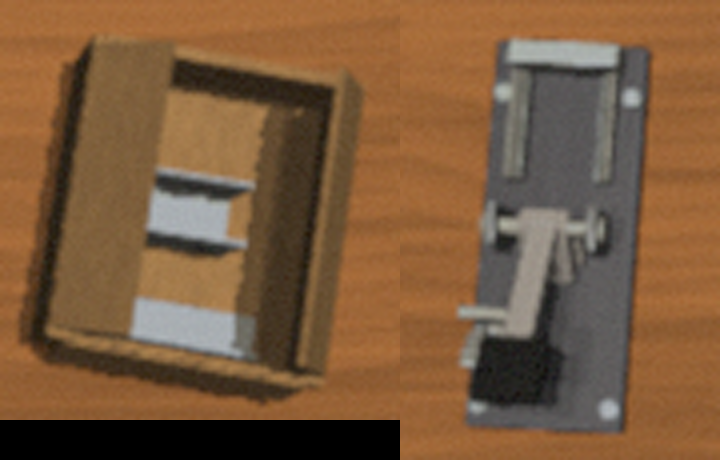

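```bash
cat > plan.py <<'E'
import numpy as np
from scipy.spatial.transform import Rotation as Ro
from plant import robot
def Rd(yaw,tilt=0):
    """tool y at heading yaw (deg), pointing down; tilt>0 (deg) swings the finger tips towards +tool x"""
    y=np.radians(yaw);Y=np.array([np.cos(y),np.sin(y),0]);Z=np.array([0,0,-1.]);X=np.cross(Y,Z)
    return Ro.from_matrix(np.c_[X,Y,Z])*Ro.from_rotvec([0,np.radians(tilt),0])
def plan(wps,p=None,R=None,settle=1,verbose=1):
    s=robot.read_state()
    if p is None:p=np.array(s["tool_pos"]);R=Ro.from_rotvec(s["orientation"])
    for k,(q,Q) in enumerate(wps):
        q=np.array(q,float)
        while 1:
            d=R.inv().apply(q-p);w=(R.inv()*Q).as_rotvec()
            nd=np.linalg.norm(d);nw=np.degrees(np.linalg.norm(w))
            sc=min(1,.22/max(nd,1e-9),.19/max(abs(d).max(),1e-9),40/max(nw,1e-9))
            a=np.round(d*sc/.2,3);b=np.round(w*sc/(np.pi/2),3)
            n=int(min(5,np.ceil(max(nd*sc/.05,nw*sc/8.5)+settle)))
            print(k,"n=",n,[a.tolist(),b.tolist()])
            p=p+R.apply(a*.2);R=R*Ro.from_rotvec(b*np.pi/2)
            if sc==1:break
    return p,R
E
python3 - <<'E'
from h import *; from plan import *
c=cam("wrist");s=robot.read_state();R=Ro.from_rotvec(s["orientation"])
cp=-np.array(c["R"]).T@np.array(c["t"])
print("cam in tool",R.inv().apply(cp-s["tool_pos"]).round(3),(np.array(c["R"])@R.as_matrix()).round(2).tolist(),c["vertical_fov"])
p,R=plan([((.50,.22,.36),Rd(30)),((.55,-.25,.36),Rd(-9))])
E
```

```text
cam in tool [ 0.081  0.001 -0.166] [[0.0, 1.0, -0.0], [-0.96, -0.0, -0.29], [-0.29, 0.0, 0.96]] 64.43735378168073
0 n= 5 [[-0.918, -0.496, -0.347], [-0.0, 0.0, 0.202]]
0 n= 5 [[-0.95, -0.171, -0.321], [-0.0, 0.0, 0.187]]
0 n= 2 [[-0.122, 0.014, -0.04], [-0.0, 0.0, 0.023]]
1 n= 5 [[-0.95, -0.422, 0.001], [-0.0, 0.0, 0.191]]
1 n= 5 [[-0.95, -0.112, 0.0], [-0.0, 0.0, 0.175]]
1 n= 3 [[-0.362, 0.057, 0.0], [-0.0, 0.001, 0.068]]
```

Call:
jog_arm:
  rows:
    - [[-0.918, -0.496, -0.347], [0, 0, 0.202]]
    - [[-0.918, -0.496, -0.347], [0, 0, 0.202]]
    - [[-0.918, -0.496, -0.347], [0, 0, 0.202]]
    - [[-0.918, -0.496, -0.347], [0, 0, 0.202]]
    - [[-0.918, -0.496, -0.347], [0, 0, 0.202]]
  hand: -1

```text
t: 0.75
tool_pos: [0.3666, 0.3873, 0.2901]
orientation: [1.106, 2.938, 0.003]
force: [-0.7, 0.2, 0.2]
opening: 0.0932
gripper_force: 0.0
```

Call:
jog_arm:
  rows:
    - [[-0.95, -0.171, -0.321], [0, 0, 0.187]]
    - [[-0.95, -0.171, -0.321], [0, 0, 0.187]]
    - [[-0.95, -0.171, -0.321], [0, 0, 0.187]]
    - [[-0.95, -0.171, -0.321], [0, 0, 0.187]]
    - [[-0.95, -0.171, -0.321], [0, 0, 0.187]]

```text
t: 1.25
tool_pos: [0.4881, 0.2352, 0.3543]
orientation: [1.527, 2.742, 0.002]
force: [-0.6, 0.4, -0.7]
opening: 0.0929
gripper_force: 0.0
```

```bash
python3 - <<'E'
from h import *; from plan import *
s=robot.read_state();print(s["t"],s["tool_pos"],s["orientation"])
c=cam("wrist","pics/wv.png");import pickle;pickle.dump(c,open("wv.pkl","wb"))
im=cv2.imread("pics/wv.png");cv2.imwrite("pics/wvz.png",cv2.resize(im,(768,576)))
plan([((.55,-.25,.34),Rd(-9))])
E
```

```text
1.25 [0.48806141 0.235167   0.35434359] [1.52698503e+00 2.74152918e+00 2.22744971e-03]
0 n= 5 [[-0.95, -0.431, 0.029], [0.001, 0.0, 0.193]]
0 n= 5 [[-0.95, -0.118, 0.026], [0.0, 0.0, 0.177]]
0 n= 3 [[-0.448, 0.07, 0.013], [0.0, 0.0, 0.084]]
```

View pics/wvz.png

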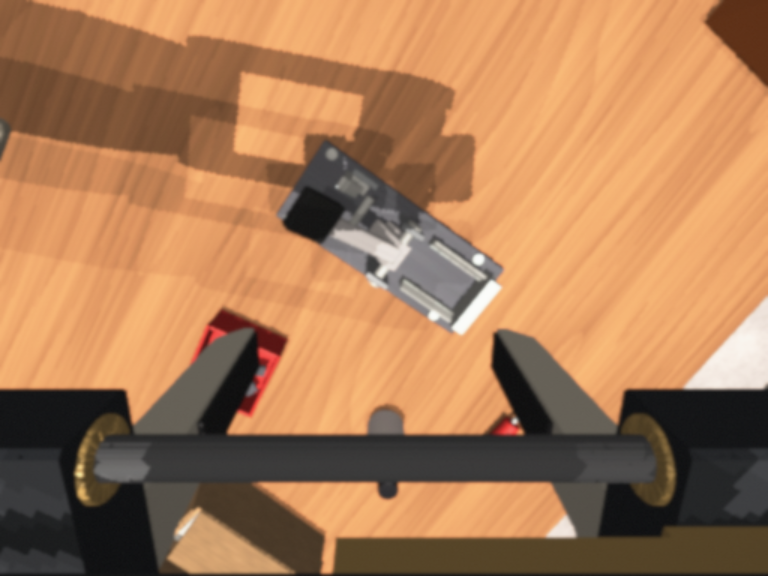

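Call:
jog_arm:
  rows:
    - [[-0.95, -0.431, 0.029], [0, 0, 0.193]]
    - [[-0.95, -0.431, 0.029], [0, 0, 0.193]]
    - [[-0.95, -0.431, 0.029], [0, 0, 0.193]]
    - [[-0.95, -0.431, 0.029], [0, 0, 0.193]]
    - [[-0.95, -0.431, 0.029], [0, 0, 0.193]]

```text
t: 1.8
tool_pos: [0.5123, 0.0293, 0.3453]
orientation: [-1.923, -2.484, 0.003]
force: [-0.8, 0.6, 0.0]
opening: 0.0931
gripper_force: 0.0
```

Call:
jog_arm:
  rows:
    - [[-0.95, -0.118, 0.026], [0, 0, 0.177]]
    - [[-0.95, -0.118, 0.026], [0, 0, 0.177]]
    - [[-0.95, -0.118, 0.026], [0, 0, 0.177]]
    - [[-0.95, -0.118, 0.026], [0, 0, 0.177]]
    - [[-0.95, -0.118, 0.026], [0, 0, 0.177]]

```text
t: 2.3
tool_pos: [0.5379, -0.1601, 0.3395]
orientation: [-2.248, -2.193, 0.003]
force: [0.3, 1.5, 0.1]
opening: 0.0934
gripper_force: 0.0
```

Call:
jog_arm:
  rows:
    - [[-0.448, 0.07, 0.013], [0, 0, 0.084]]
    - [[-0.448, 0.07, 0.013], [0, 0, 0.084]]
    - [[-0.448, 0.07, 0.013], [0, 0, 0.084]]
    - [[-0.448, 0.07, 0.013], [0, 0, 0.084]]

```text
t: 2.7
tool_pos: [0.5505, -0.2458, 0.3377]
orientation: [-2.383, -2.044, -0.0]
force: [0.1, 0.5, 0.4]
opening: 0.093
gripper_force: 0.0
```

```bash
python3 - <<'E'
from h import *; from plan import *; import pickle
s=robot.read_state();print(s["t"],s["tool_pos"],s["orientation"])
c=cam("wrist","pics/wc.png");pickle.dump(c,open("wc.pkl","wb"))
im=cv2.imread("pics/wc.png");cv2.imwrite("pics/wcz.png",cv2.resize(im,(768,576),interpolation=cv2.INTER_CUBIC))
w=pickle.load(open("wv.pkl","rb"));t=cam("top")
def cent(c,u,v,thr=0,r=5):
    g=cv2.cvtColor(c["frame"],cv2.COLOR_RGB2GRAY).astype(float);u,v=int(round(u)),int(round(v))
    P=g[v-r:v+r+1,u-r:u+r+1];W=np.clip(P-P.max()*.75,0,None);yy,xx=np.mgrid[v-r:v+r+1,u-r:u+r+1];return (W*xx).sum()/W.sum(),(W*yy).sum()/W.sum()
for u,v in [(480,259),(433,316),(332,153)]:
    print("w",onz(w,*cent(w,u/1.5,v/1.5),.016).round(4))
for u,v in [(503,92),(632,97),(477,408),(610,408)]:
    print("t",onz(t,*cent(t,(u-400)/4+135,v/4+175,r=3),.016).round(4))
E
```

```text
2.7 [ 0.55047806 -0.24582019  0.33767342] [-2.38299300e+00 -2.04399144e+00 -2.31677553e-04]
w [0.6184 0.2527 0.016 ]
w [0.6136 0.1692 0.016 ]
w [0.4174 0.2653 0.016 ]
t [0.6162 0.2516 0.016 ]
t [0.6113 0.1683 0.016 ]
t [0.4131 0.2647 0.016 ]
t [0.4112 0.1806 0.016 ]
```

View pics/wcz.png

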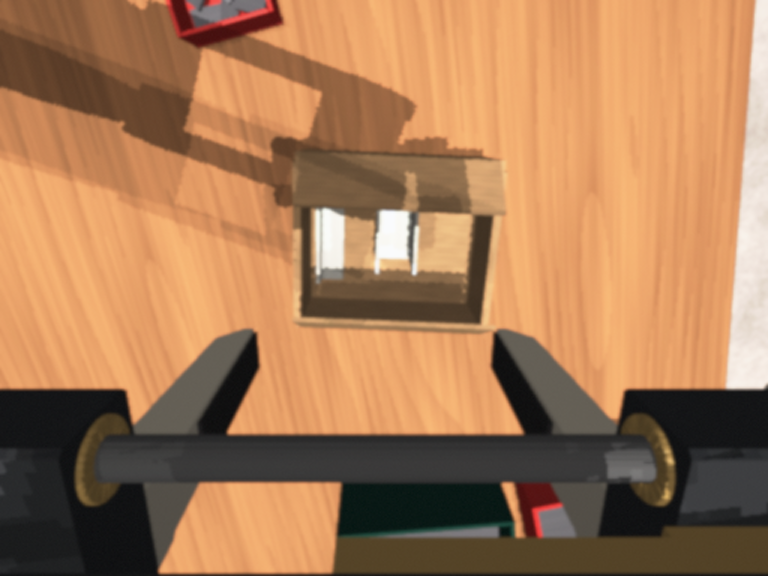

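```bash
python3 - <<'E'
from h import *; from plan import *; import pickle
c=pickle.load(open("wc.pkl","rb"))
L=lambda u,v,z:onz(c,u/1.5,v/1.5,z).round(4)
print(c["R"].round(2).tolist())
for n,u,v,z in [("hA-",298,151,.081),("hA+",505,160,.081),("eA-",292,205,.095),("eA+",507,214,.095),("rimB-",297,322,.081),("rimB+",489,330,.081),("rimB- @136",297,322,.136),("rimB+@136",489,330,.136),
 ("brL bottom",379,272,.07),("brR bottom",416,274,.07),("br L top hidden",379,212,.07),("brR",417,215,.07),("wall x-",302,205,.08),("wall x-",302,310,.08),("wall x+",495,216,.08),("wall x+",485,322,.08),("strip",318,277,.027),("strip",343,279,.005),("strip top",318,210,.027)]: print(n,L(u,v,z))
im=cv2.imread("pics/wc.png")[95:228,185:345];cv2.imwrite("pics/wcc.png",cv2.resize(im,None,fx=5,fy=4.5,interpolation=cv2.INTER_CUBIC)[:600])
E
```

```text
[[0.99, -0.15, -0.0], [-0.15, -0.95, 0.29], [-0.05, -0.29, -0.96]]
hA- [ 0.4938 -0.1668  0.081 ]
hA+ [ 0.6759 -0.2028  0.081 ]
eA- [ 0.4815 -0.2116  0.095 ]
eA+ [ 0.6707 -0.2489  0.095 ]
rimB- [ 0.4599 -0.3282  0.081 ]
rimB+ [ 0.6484 -0.3659  0.081 ]
rimB- @136 [ 0.4734 -0.307   0.136 ]
rimB+@136 [ 0.6374 -0.3398  0.136 ]
brL bottom [ 0.5481 -0.2924  0.07  ]
brR bottom [ 0.584  -0.3001  0.07  ]
br L top hidden [ 0.557  -0.2336  0.07  ]
brR [ 0.5924 -0.2419  0.07  ]
wall x- [ 0.4877 -0.2147  0.08  ]
wall x- [ 0.4671 -0.3168  0.08  ]
wall x+ [ 0.6634 -0.2521  0.08  ]
wall x+ [ 0.6454 -0.3571  0.08  ]
strip [ 0.4799 -0.3006  0.027 ]
strip [ 0.5038 -0.3135  0.005 ]
strip top [ 0.4937 -0.2286  0.027 ]
```

View pics/wcc.png

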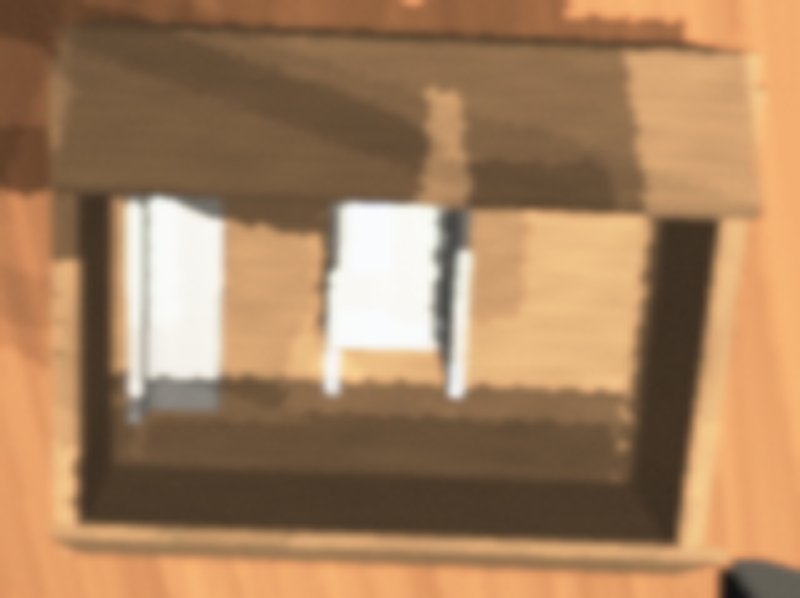

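```bash
cat >> plan.py <<'E'
psi=np.radians(-11.3);e=np.array([np.cos(psi),np.sin(psi)]);m=np.array([-np.sin(psi),np.cos(psi)])
def W(s,n,z): return [*(s*e+n*m),z]
def rowsfrom(wps,p,R):
    """rows of one call, all relative to start pose p,R"""
    o=[]
    for q,Q in wps: o.append([((R.inv().apply(np.array(q)-p))/.2).round(3).tolist(),((R.inv()*Q).as_rotvec()/(np.pi/2)).round(3).tolist()])
    for r in o: print("  ",r)
    return p+R.apply(np.array(o[-1][0])*.2),R*Ro.from_rotvec(np.array(o[-1][1])*np.pi/2)
E
python3 - <<'E'
from plan import *
T=Rd(-11.3,-25)
p,R=plan([(W(.61,-.19,.2),T),(W(.61,-.194,.103),T)])
a=lambda f:(W(.61,-.233+.042*np.cos(f),.081+.042*np.sin(f)),T)
f=np.linspace(.6,2.0,10)
p,R=rowsfrom([a(x) for x in f[:5]],p,R);p,R=rowsfrom([a(x) for x in f[5:]],p,R)
E
```

```text
0 n= 5 [[-0.293, 0.097, 0.693], [0.006, -0.278, 0.029]]
1 n= 3 [[0.186, -0.0, 0.448], [0.0, -0.0, -0.0]]
   [[-0.023, -0.0, 0.001], [0.0, -0.0, -0.0]]
   [[-0.052, -0.0, -0.013], [0.0, -0.0, -0.0]]
   [[-0.083, -0.0, -0.023], [0.0, -0.0, -0.0]]
   [[-0.116, -0.0, -0.028], [0.0, -0.0, -0.0]]
   [[-0.148, -0.0, -0.027], [0.0, -0.0, -0.0]]
   [[-0.032, -0.0, 0.005], [0.0, -0.0, -0.0]]
   [[-0.063, -0.0, 0.015], [0.0, -0.0, -0.0]]
   [[-0.092, -0.0, 0.03], [0.0, -0.0, -0.0]]
   [[-0.119, -0.0, 0.05], [0.0, -0.0, -0.0]]
   [[-0.142, -0.0, 0.073], [0.0, -0.0, -0.0]]
```

Call:
jog_arm:
  rows:
    - [[-0.293, 0.097, 0.693], [0.006, -0.278, 0.029]]
    - [[-0.293, 0.097, 0.693], [0.006, -0.278, 0.029]]
    - [[-0.293, 0.097, 0.693], [0.006, -0.278, 0.029]]
    - [[-0.293, 0.097, 0.693], [0.006, -0.278, 0.029]]
    - [[-0.293, 0.097, 0.693], [0.006, -0.278, 0.029]]
  hand: 1
  squeeze: 10

```text
t: 3.3
tool_pos: [0.5602, -0.3053, 0.1992]
orientation: [2.186, 1.795, -0.484]
force: [-1.0, 0.4, 0.4]
opening: 0.0576
gripper_force: 0.0
```

Call:
jog_arm:
  rows:
    - [[0.186, 0, 0.448], [0, 0, 0]]
    - [[0.186, 0, 0.448], [0, 0, 0]]
    - [[0.186, 0, 0.448], [0, 0, 0]]

```text
t: 3.6
tool_pos: [0.5573, -0.3113, 0.1002]
orientation: [2.192, 1.792, -0.486]
force: [-1.7, 1.2, -0.6]
opening: 0.0337
gripper_force: 0.0
```

Call:
jog_arm:
  rows:
    - [[-0.023, 0, 0.001], [0, 0, 0]]
    - [[-0.052, 0, -0.013], [0, 0, 0]]
    - [[-0.083, 0, -0.023], [0, 0, 0]]
    - [[-0.116, 0, -0.028], [0, 0, 0]]
    - [[-0.148, 0, -0.027], [0, 0, 0]]

```text
t: 4.1
tool_pos: [0.5557, -0.3371, 0.1228]
orientation: [2.185, 1.786, -0.482]
force: [0.0, 0.2, -0.4]
opening: 0.0005
gripper_force: 0.4
```

Call:
jog_arm:
  rows:
    - [[-0.032, 0, 0.005], [0, 0, 0]]
    - [[-0.063, 0, 0.015], [0, 0, 0]]
    - [[-0.092, 0, 0.03], [0, 0, 0]]
    - [[-0.119, 0, 0.05], [0, 0, 0]]
    - [[-0.142, 0, 0.073], [0, 0, 0]]

```text
t: 4.6
tool_pos: [0.5481, -0.3681, 0.1189]
orientation: [2.187, 1.789, -0.485]
force: [0.4, 1.3, -0.8]
opening: 0.0008
gripper_force: 0.3
```

```bash
python3 - <<'E'
from plan import *
from h import *
c=cam("scene");cv2.imwrite("pics/s1.png",cv2.resize(cv2.cvtColor(c["frame"],cv2.COLOR_RGB2BGR)[110:210,140:260],None,fx=5,fy=5,interpolation=cv2.INTER_CUBIC))
T=Rd(-11.3,32);U=Rd(-11.3,0)
p,R=plan([(W(.61,-.22,.2),U),(W(.61,-.133,.18),T),(W(.61,-.133,.087),T)])
a=lambda f:(W(.61,-.067-.042*np.cos(f),.081+.042*np.sin(f)),T)
f=np.linspace(.1,2.05,15)
for k in (0,5,10): p,R=rowsfrom([a(x) for x in f[k:k+5]],p,R)
plan([(W(.61,-.11,.2),U),(W(.61,-.215,.25),U)],p,R)
E
```

```text
0 n= 4 [[-0.017, 0.003, -0.442], [-0.001, 0.278, -0.002]]
1 n= 5 [[0.435, 0.0, 0.1], [0.0, 0.356, 0.001]]
2 n= 3 [[-0.246, 0.0, 0.394], [0.0, -0.0, -0.0]]
   [[0.097, 0.0, 0.072], [0.0, -0.0, -0.0]]
   [[0.117, 0.0, 0.05], [0.0, -0.0, -0.0]]
   [[0.139, 0.0, 0.031], [0.0, -0.0, -0.0]]
   [[0.164, 0.0, 0.016], [0.0, -0.0, -0.0]]
   [[0.19, 0.0, 0.004], [0.0, -0.0, -0.0]]
   [[0.029, 0.0, -0.009], [0.0, -0.0, -0.0]]
   [[0.057, 0.0, -0.013], [0.0, -0.0, -0.0]]
   [[0.087, 0.0, -0.013], [0.0, -0.0, -0.0]]
   [[0.116, 0.0, -0.009], [0.0, -0.0, -0.0]]
   [[0.144, -0.0, -0.001], [0.0, -0.0, -0.0]]
   [[0.027, -0.0, 0.011], [0.0, -0.0, -0.0]]
   [[0.051, -0.0, 0.027], [0.0, -0.0, -0.0]]
   [[0.074, -0.0, 0.045], [0.0, -0.0, -0.0]]
   [[0.094, -0.0, 0.067], [0.0, -0.0, -0.0]]
   [[0.11, -0.0, 0.091], [0.0, -0.0, -0.0]]
0 n= 5 [[-0.047, 0.0, -0.512], [0.0, -0.356, -0.0]]
1 n= 4 [[-0.525, 0.001, -0.25], [0.0, 0.0, -0.001]]
```

View pics/s1.png

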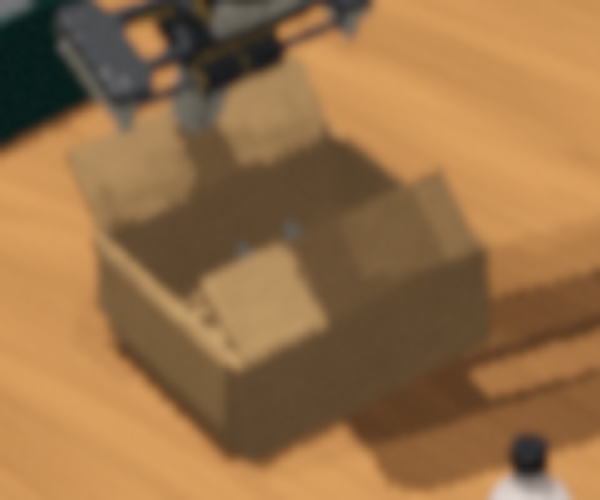

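The picture shows flap B (at about (190,150) in the crop) folded back past upright. Flap A (around (330,270)) is still leaning inwards, so I fold it next.

Call:
jog_arm:
  rows:
    - [[-0.017, 0.003, -0.442], [0, 0.278, 0]]
    - [[-0.017, 0.003, -0.442], [0, 0.278, 0]]
    - [[-0.017, 0.003, -0.442], [0, 0.278, 0]]
    - [[-0.017, 0.003, -0.442], [0, 0.278, 0]]

```text
t: 5.05
tool_pos: [0.5556, -0.338, 0.2034]
orientation: [2.433, 1.982, 0.006]
force: [-0.1, -0.7, -1.2]
opening: 0.0005
gripper_force: 0.0
```

Call:
jog_arm:
  rows:
    - [[0.435, 0, 0.1], [0, 0.356, 0]]
    - [[0.435, 0, 0.1], [0, 0.356, 0]]
    - [[0.435, 0, 0.1], [0, 0.356, 0]]
    - [[0.435, 0, 0.1], [0, 0.356, 0]]
    - [[0.435, 0, 0.1], [0, 0.356, 0]]

```text
t: 5.55
tool_pos: [0.5704, -0.2492, 0.1757]
orientation: [-2.108, -1.714, -0.601]
force: [-0.1, 0.5, -1.2]
opening: 0.0003
gripper_force: 0.0
```

Call:
jog_arm:
  rows:
    - [[-0.246, 0, 0.394], [0, 0, 0]]
    - [[-0.246, 0, 0.394], [0, 0, 0]]
    - [[-0.246, 0, 0.394], [0, 0, 0]]

```text
t: 5.85
tool_pos: [0.5691, -0.2446, 0.0804]
orientation: [-2.103, -1.718, -0.595]
force: [-0.7, 1.1, -0.8]
opening: 0.0005
gripper_force: 0.0
```

Call:
jog_arm:
  rows:
    - [[0.097, 0, 0.072], [0, 0, 0]]
    - [[0.117, 0, 0.05], [0, 0, 0]]
    - [[0.139, 0, 0.031], [0, 0, 0]]
    - [[0.164, 0, 0.016], [0, 0, 0]]
    - [[0.19, 0, 0.004], [0, 0, 0]]

```text
t: 6.35
tool_pos: [0.5801, -0.2175, 0.1093]
orientation: [-2.11, -1.727, -0.606]
force: [-0.0, -0.4, 0.6]
opening: 0.0005
gripper_force: 0.4
```

Call:
jog_arm:
  rows:
    - [[0.029, 0, -0.009], [0, 0, 0]]
    - [[0.057, 0, -0.013], [0, 0, 0]]
    - [[0.087, 0, -0.013], [0, 0, 0]]
    - [[0.116, 0, -0.009], [0, 0, 0]]
    - [[0.144, 0, -0.001], [0, 0, 0]]

```text
t: 6.85
tool_pos: [0.5844, -0.1924, 0.123]
orientation: [-2.108, -1.725, -0.606]
force: [0.6, -0.4, -1.0]
opening: 0.0006
gripper_force: 0.4
```

Call:
jog_arm:
  rows:
    - [[0.027, 0, 0.011], [0, 0, 0]]
    - [[0.051, 0, 0.027], [0, 0, 0]]
    - [[0.074, 0, 0.045], [0, 0, 0]]
    - [[0.094, 0, 0.067], [0, 0, 0]]
    - [[0.11, 0, 0.091], [0, 0, 0]]

```text
t: 7.35
tool_pos: [0.5901, -0.1645, 0.119]
orientation: [-2.108, -1.725, -0.606]
force: [-0.5, -0.6, -0.4]
opening: 0.0004
gripper_force: 0.3
```

Call:
jog_arm:
  rows:
    - [[-0.047, 0, -0.512], [0, -0.356, 0]]
    - [[-0.047, 0, -0.512], [0, -0.356, 0]]
    - [[-0.047, 0, -0.512], [0, -0.356, 0]]
    - [[-0.047, 0, -0.512], [0, -0.356, 0]]
    - [[-0.047, 0, -0.512], [0, -0.356, 0]]

```text
t: 7.85
tool_pos: [0.5789, -0.2233, 0.2023]
orientation: [2.424, 1.992, 0.0]
force: [-0.4, 0.2, -0.1]
opening: 0.0002
gripper_force: 0.0
```

Call:
jog_arm:
  rows:
    - [[-0.525, 0, -0.25], [0, 0, 0]]
    - [[-0.525, 0, -0.25], [0, 0, 0]]
    - [[-0.525, 0, -0.25], [0, 0, 0]]
    - [[-0.525, 0, -0.25], [0, 0, 0]]
    - [[-0.525, 0, -0.25], [0, 0, 0]]
  hand: 0.2

```text
t: 8.35
tool_pos: [0.5563, -0.3287, 0.2495]
orientation: [-2.431, -1.987, -0.002]
force: [0.6, 0.3, 0.6]
opening: 0.035
gripper_force: 0.0
```

```bash
python3 - <<'E'
from plan import *
from h import *; import pickle
s=cam("scene");a=cv2.resize(cv2.cvtColor(s["frame"],cv2.COLOR_RGB2BGR)[110:210,140:260],None,fx=3,fy=3,interpolation=cv2.INTER_CUBIC)
c=cam("wrist","pics/w2.png");pickle.dump(c,open("w2.pkl","wb"));print(robot.read_state()["tool_pos"])
b=cv2.cvtColor(c["frame"],cv2.COLOR_RGB2BGR)
o=np.zeros((600,800,3),np.uint8);o[:300,:360]=a;o[300:,:400]=cv2.resize(b,(400,300))
# zoom on the bracket
u,v=proj(c,W(.611,-.14,.07)).round().astype(int);print(u,v)
z=cv2.resize(b[v-75:v+75,u-50:u+50],(400,600),interpolation=cv2.INTER_CUBIC);o[:,400:]=z
cv2.imwrite("pics/c2.png",o)
E
```

```text
[ 0.55650648 -0.32758964  0.24921253]
250 100
```

View pics/c2.png

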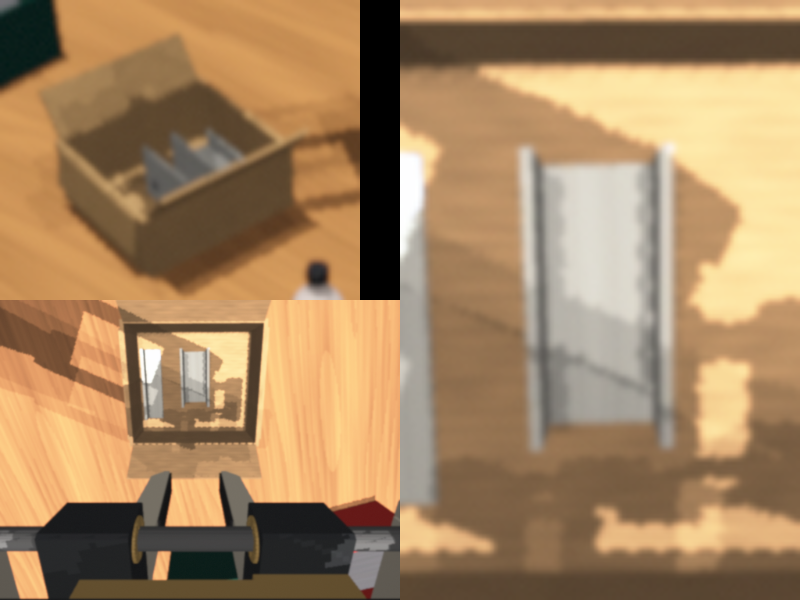

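Both flaps are folded back. The bracket's top corners in the crop are at about (520,147), (673,145), (527,450) and (674,448).

```bash
python3 - <<'E'
from plan import *
from h import *; import pickle
c=pickle.load(open("w2.pkl","rb"))
P=[onz(c,200+(x-400)/4,25+y/4,.07)[:2] for x,y in [(520,147),(673,145),(527,450),(674,448)]]
for p in P: print(p.round(4),(p@e).round(4),(p@m).round(4))
C=np.mean(P,0);L=(P[0]+P[1]-P[2]-P[3])/2
Wd=(P[1]+P[3]-P[0]-P[2])/2
h=np.degrees(np.arctan2(L[1],L[0]));print("C",C.round(4),"len",np.linalg.norm(L),"w",np.linalg.norm(Wd),"heading",h,np.degrees(np.arctan2(Wd[1],Wd[0]))+90)
E
```

```text
[ 0.5585 -0.2145] 0.5897 -0.101
[ 0.5982 -0.2221] 0.6301 -0.1005
[ 0.5431 -0.293 ] 0.59 -0.1809
[ 0.584  -0.3007] 0.6316 -0.1804
C [ 0.571  -0.2576] len 0.07992205341379964 w 0.04100328585912169 heading 79.36228919784158 79.32323781273374
```

```bash
python3 - <<'E'
from plan import *
T=Rd(-10.7)
p,R=plan([((.571,-.2576,.12),T),((.571,-.2576,.046),T)],settle=2)
E
```

```text
0 n= 5 [[0.356, 0.003, 0.647], [-0.001, -0.001, -0.008]]
1 n= 4 [[-0.0, 0.0, 0.37], [0.0, -0.0, 0.0]]
```

Call:
jog_arm:
  rows:
    - [[0.356, 0.003, 0.647], [0, 0, -0.008]]
    - [[0.356, 0.003, 0.647], [0, 0, -0.008]]
    - [[0.356, 0.003, 0.647], [0, 0, -0.008]]
    - [[0.356, 0.003, 0.647], [0, 0, -0.008]]
    - [[0.356, 0.003, 0.647], [0, 0, -0.008]]
  hand: -0.4

```text
t: 8.95
tool_pos: [0.5708, -0.2574, 0.1201]
orientation: [-2.414, -2.006, 0.001]
force: [0.6, -0.5, 0.8]
opening: 0.0647
gripper_force: 0.0
```

```bash
python3 - <<'E'
from plan import *
s=robot.read_state();print(s["tool_pos"],s["opening"])
plan([((.571,-.2576,.046),Rd(-10.7))],settle=2)
E
```

```text
[ 0.57078126 -0.25744595  0.12011548] 0.0647314703720609
0 n= 4 [[-0.001, 0.002, 0.371], [-0.002, -0.001, 0.002]]
```

Call:
jog_arm:
  rows:
    - [[0, 0, 0.15], [0, 0, 0]]
    - [[0, 0, 0.28], [0, 0, 0]]
    - [[0, 0, 0.37], [0, 0, 0]]
    - [[0, 0, 0.37], [0, 0, 0]]

```text
t: 9.35
tool_pos: [0.5711, -0.2598, 0.047]
orientation: [-2.419, -2.004, 0.0]
force: [-0.9, 0.9, 0.2]
opening: 0.0653
gripper_force: 0.0
```

Call:
jog_arm:
  rows:
    - [[0, 0, 0], [0, 0, 0]]
    - [[0, 0, 0], [0, 0, 0]]
    - [[0, 0, 0], [0, 0, 0]]
    - [[0, 0, 0], [0, 0, 0]]
    - [[0, 0, 0], [0, 0, 0]]
  hand: 1
  squeeze: 25

```text
t: 9.85
tool_pos: [0.5721, -0.26, 0.0492]
orientation: [2.417, 2.003, 0.001]
force: [-3.7, 0.8, 7.0]
opening: 0.0403
gripper_force: 24.8
```

Call:
jog_arm:
  rows:
    - [[0, 0, -0.05], [0, 0, 0]]
    - [[0, 0, -0.15], [0, 0, 0]]
    - [[0, 0, -0.3], [0, 0, 0]]
    - [[0, 0, -0.45], [0, 0, 0]]
    - [[0, 0, -0.6], [0, 0, 0]]

```text
t: 10.35
tool_pos: [0.5712, -0.2591, 0.1689]
orientation: [2.419, 2.005, 0.001]
force: [0.1, 0.2, -1.8]
opening: 0.0402
gripper_force: 24.7
```

Call:
jog_arm:
  rows:
    - [[0, 0, -0.2], [0, 0, 0]]
    - [[0, 0, -0.35], [0, 0, 0]]
    - [[0, 0, -0.35], [0, 0, 0]]

```text
t: 10.65
tool_pos: [0.5739, -0.2606, 0.2444]
orientation: [2.411, 1.999, 0.007]
force: [0.3, 0.3, -2.1]
opening: 0.0406
gripper_force: 24.7
```

```bash
python3 - <<'E'
from plan import *
s=robot.read_state();print(s["t"],s["tool_pos"],s["opening"],s["gripper_force"])
T=Rd(86.5)
p,R=plan([((.60,-.02,.24),Rd(35)),((.570,.2134,.22),T)],settle=2)
E
```

```text
10.65 [ 0.57392867 -0.26056284  0.24444107] 0.040583471778170996 24.71543312072754
0 n= 5 [[0.95, -0.075, 0.014], [0.004, 0.003, -0.4]]
0 n= 4 [[0.219, 0.134, 0.004], [0.001, 0.001, -0.108]]
1 n= 5 [[0.81, 0.425, 0.077], [-0.0, 0.0, -0.444]]
1 n= 4 [[0.099, 0.243, 0.023], [-0.0, 0.0, -0.128]]
```

Call:
jog_arm:
  rows:
    - [[0.2, -0.015, 0], [0, 0, -0.09]]
    - [[0.4, -0.03, 0], [0, 0, -0.18]]
    - [[0.6, -0.045, 0], [0, 0, -0.27]]
    - [[0.8, -0.06, 0], [0, 0, -0.36]]
    - [[0.95, -0.075, 0.014], [0, 0, -0.4]]

```text
t: 11.15
tool_pos: [0.5915, -0.0673, 0.2334]
orientation: [-1.672, -2.659, -0.0]
force: [0.2, -0.2, -4.1]
opening: 0.0399
gripper_force: 24.8
```

Call:
jog_arm:
  rows:
    - [[0.11, 0.07, 0], [0, 0, -0.06]]
    - [[0.219, 0.134, 0], [0, 0, -0.108]]
    - [[0.219, 0.134, 0], [0, 0, -0.108]]

```text
t: 11.45
tool_pos: [0.5968, -0.0154, 0.2329]
orientation: [-1.441, -2.789, -0.001]
force: [-0.3, -0.8, -4.5]
opening: 0.0402
gripper_force: 24.8
```

Call:
jog_arm:
  rows:
    - [[0.162, 0.085, 0.01], [0, 0, -0.089]]
    - [[0.324, 0.17, 0.02], [0, 0, -0.178]]
    - [[0.486, 0.255, 0.04], [0, 0, -0.267]]
    - [[0.648, 0.34, 0.06], [0, 0, -0.356]]
    - [[0.81, 0.425, 0.077], [0, 0, -0.444]]

```text
t: 11.95
tool_pos: [0.5733, 0.1631, 0.2177]
orientation: [-0.404, -3.115, 0.001]
force: [0.1, -0.1, -2.8]
opening: 0.0402
gripper_force: 24.8
```

Call:
jog_arm:
  rows:
    - [[0.05, 0.12, 0.01], [0, 0, -0.064]]
    - [[0.099, 0.243, 0.023], [0, 0, -0.128]]
    - [[0.099, 0.243, 0.023], [0, 0, -0.128]]
    - [[0.099, 0.243, 0.023], [0, 0, -0.128]]

```text
t: 12.35
tool_pos: [0.5671, 0.2143, 0.2133]
orientation: [-0.097, -3.139, 0.002]
force: [0.4, 0.4, -4.0]
opening: 0.0397
gripper_force: 24.8
```

```bash
python3 - <<'E'
from plan import *
from h import *; import pickle
s=robot.read_state();print(s["t"],s["tool_pos"],s["orientation"])
c=cam("wrist","pics/w3.png");pickle.dump(c,open("w3.pkl","wb"))
sc=cam("scene","pics/s3.png");pickle.dump(sc,open("s3.pkl","wb"))
b=cv2.imread("pics/w3.png")
print("screws expected",[proj(c,[x,y,.016]).round() for x,y in [(.6173,.2521),(.6125,.1688),(.4153,.265),(.4132,.181)]])
o=np.zeros((600,800,3),np.uint8);o[:384,:512]=b;o[384:584,:288]=cv2.resize(cv2.imread("pics/s3.png")[130:290,270:390],None,fx=2.4,fy=2.4)[:200];
cv2.imwrite("pics/c3.png",o)
plan([((.570,.2134,.1),Rd(86.5))])
E
```

```text
12.35 [0.5670884  0.21431614 0.21334999] [-9.74921131e-02 -3.13905624e+00  1.99131052e-03]
screws expected [array([282., 197.]), array([216., 197.]), array([288.,  19.]), array([210.,  22.])]
0 n= 4 [[-0.012, 0.001, 0.57], [-0.001, -0.0, -0.002]]
```

View pics/c3.png

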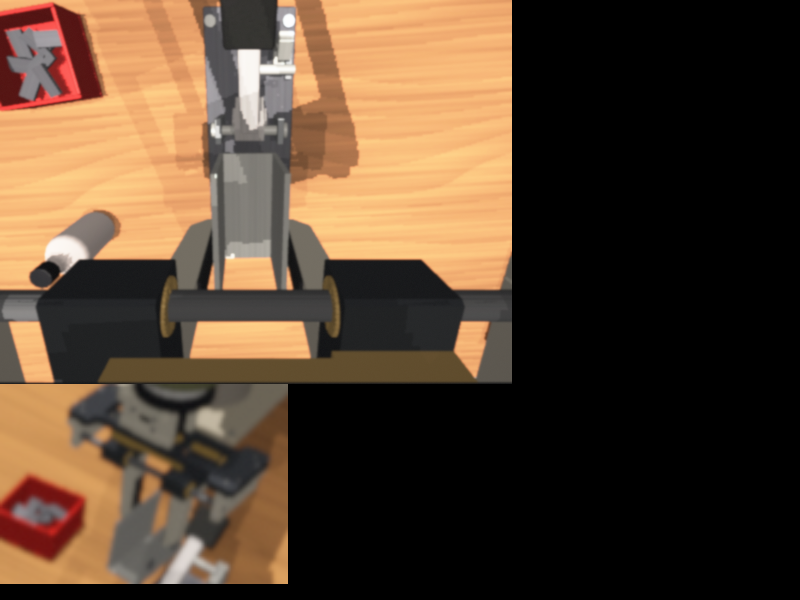

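```bash
python3 - <<'E'
from plan import *
from h import *; import pickle
c=pickle.load(open("w3.pkl","rb"))
s=robot.read_state();p=np.array(s["tool_pos"]);R=Ro.from_rotvec(s["orientation"])
# bracket x along tool x; grasp offset unknown ~2mm
for x in(-.04,.04):
    for y in(-.02,.02):
        for z in(.041,-.024): print(x,y,"bot" if z>0 else "top",proj(c,p+R.apply([x,y,z])).round())
g=cv2.cvtColor(c["frame"],cv2.COLOR_RGB2GRAY)
for u,v in[(210,20),(288,20)]:
    P=g[v-9:v+10,u-9:u+10].astype(float);Wt=np.clip(P-170,0,None);yy,xx=np.mgrid[v-9:v+10,u-9:u+10];q=((Wt*xx).sum()/Wt.sum(),(Wt*yy).sum()/Wt.sum());print(q,onz(c,*q,.016).round(4))
cv2.imwrite("pics/c4.png",cv2.resize(cv2.cvtColor(c["frame"],cv2.COLOR_RGB2BGR)[110:300,170:340],None,fx=3.1,fy=3.1,interpolation=cv2.INTER_CUBIC))
E
```

```text
-0.04 -0.02 bot [222. 257.]
-0.04 -0.02 top [212. 317.]
-0.04 0.02 bot [274. 257.]
-0.04 0.02 top [283. 317.]
0.04 -0.02 bot [219. 154.]
0.04 -0.02 top [206. 180.]
0.04 0.02 bot [277. 154.]
0.04 0.02 top [289. 180.]
(np.float64(210.20489977728286), np.float64(20.23162583518931)) [0.4118 0.1818 0.016 ]
(np.float64(288.8233864434242), np.float64(20.238095238095237)) [0.417  0.2659 0.016 ]
```

View pics/c4.png

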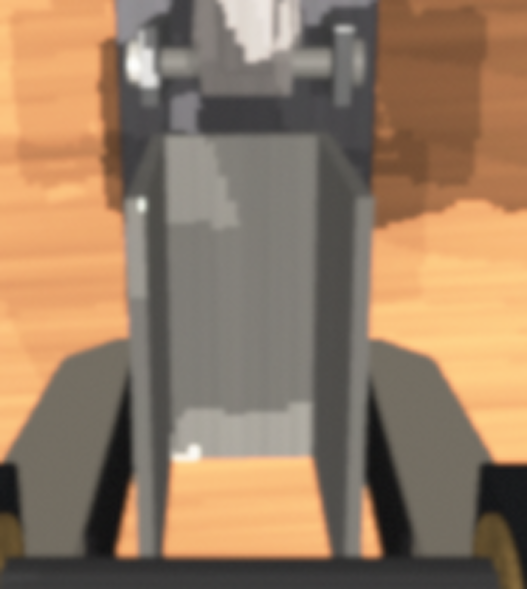

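```bash
python3 - <<'E'
from plan import *
plan([((.571,.214,.11),Rd(86.5))],settle=2)
E
```

```text
0 n= 5 [[-0.017, 0.004, 0.52], [-0.001, -0.0, -0.002]]
```

Call:
jog_arm:
  rows:
    - [[-0.017, 0.004, 0.17], [0, 0, -0.002]]
    - [[-0.017, 0.004, 0.35], [0, 0, -0.002]]
    - [[-0.017, 0.004, 0.52], [0, 0, -0.002]]
    - [[-0.017, 0.004, 0.52], [0, 0, -0.002]]
    - [[-0.017, 0.004, 0.52], [0, 0, -0.002]]

```text
t: 12.95
tool_pos: [0.5709, 0.2139, 0.1099]
orientation: [-0.095, -3.139, 0.001]
force: [0.1, 1.0, -3.7]
opening: 0.0396
gripper_force: 25.0
```

```bash
python3 - <<'E'
from plan import *
from h import *
s=robot.read_state();print(s["tool_pos"],s["force"])
plan([((.571,.214,.075),Rd(86.5)),((.571,.214,.059),Rd(86.5))],settle=2)
c=cam("scene")
im=cv2.cvtColor(c["frame"],cv2.COLOR_RGB2BGR)[150:280,280:390]
cv2.imwrite("pics/c5.png",cv2.resize(im,None,fx=4.6,fy=4.6,interpolation=cv2.INTER_CUBIC))
E
```

```text
[0.57090767 0.21387684 0.10994973] [ 0.09237513  0.95061456 -3.72912338]
0 n= 3 [[-0.001, 0.001, 0.175], [-0.001, -0.001, 0.0]]
1 n= 3 [[0.0, -0.0, 0.08], [0.0, 0.0, 0.0]]
```

View pics/c5.png

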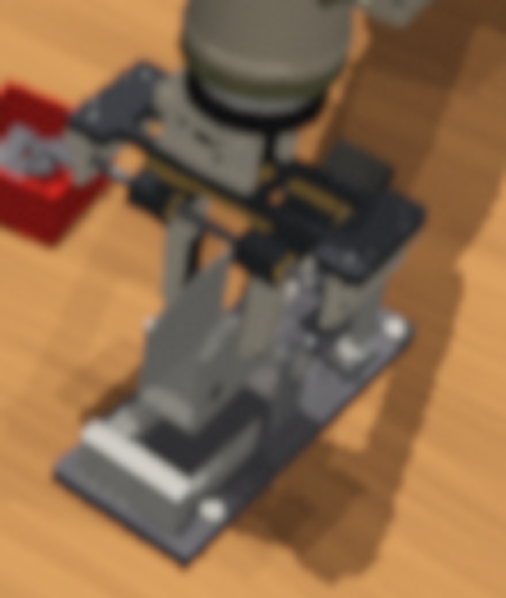

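Call:
jog_arm:
  rows:
    - [[0, 0, 0.06], [0, 0, 0]]
    - [[0, 0, 0.12], [0, 0, 0]]
    - [[0, 0, 0.175], [0, 0, 0]]
    - [[0, 0, 0.175], [0, 0, 0]]

```text
t: 13.4
tool_pos: [0.5747, 0.2152, 0.0773]
orientation: [0.092, 3.132, 0.002]
force: [8.9, 0.6, -5.8]
opening: 0.0399
gripper_force: 25.0
```

Call:
jog_arm:
  rows:
    - [[0, 0, 0.02], [0, 0, 0]]
    - [[0, 0, 0.04], [0, 0, 0]]
    - [[0, 0, 0.055], [0, 0, 0]]
    - [[0, 0, 0.07], [0, 0, 0]]
    - [[0, 0, 0.07], [0, 0, 0]]

```text
t: 13.9
tool_pos: [0.5719, 0.2155, 0.0655]
orientation: [0.091, 3.138, -0.0]
force: [-12.9, -3.9, 26.6]
opening: 0.0398
gripper_force: 25.0
```

```bash
python3 - <<'E'
from plan import *
from h import *; import pickle
s=robot.read_state();print(s["tool_pos"],s["force"].round(1),s["wrist_torque"].round(2),Ro.from_rotvec(s["orientation"]).as_matrix().round(3)[:,2])
c=cam("wrist","pics/w6.png");pickle.dump(c,open("w6.pkl","wb"))
o=pickle.load(open("w3.pkl","rb"))
G=lambda c:cv2.cvtColor(c["frame"],cv2.COLOR_RGB2GRAY).astype(int)
for n,c in(("old",o),("new",c)):
    g=G(c)
    print(n,"col248",[(v,int(g[v,244:252].mean())) for v in range(134,176,2)])
    print(n,"near",[(v,int(g[v,244:252].mean())) for v in range(238,276,2)])
    for v in(160,175,185,200,230): print(n,"row",v,g[v,200:300:2].tolist())
E
```

```text
[0.57190901 0.21546887 0.06549729] [-12.9  -3.9  26.6] [-1.03  2.12 -0.1 ] [ 0.002 -0.    -1.   ]
old col248 [(134, 114), (136, 116), (138, 115), (140, 96), (142, 64), (144, 62), (146, 61), (148, 61), (150, 61), (152, 74), (154, 116), (156, 125), (158, 125), (160, 125), (162, 125), (164, 125), (166, 126), (168, 126), (170, 126), (172, 126), (174, 128)]
old near [(238, 127), (240, 127), (242, 134), (244, 162), (246, 169), (248, 169), (250, 169), (252, 168), (254, 168), (256, 172), (258, 203), (260, 210), (262, 203), (264, 201), (266, 201), (268, 195), (270, 196), (272, 200), (274, 201)]
old row 160 [155, 126, 92, 82, 72, 63, 63, 64, 78, 88, 86, 94, 141, 152, 152, 152, 150, 154, 153, 150, 133, 128, 128, 127, 126, 124, 123, 123, 123, 126, 125, 125, 126, 128, 130, 126, 102, 79, 82, 87, 83, 66, 60, 62, 61, 80, 100, 101, 102, 96]
old row 175 [179, 178, 141, 108, 102, 121, 150, 197, 202, 90, 76, 86, 135, 151, 151, 151, 150, 151, 152, 151, 155, 155, 149, 136, 125, 124, 123, 123, 123, 126, 125, 126, 126, 128, 129, 123, 95, 77, 77, 76, 76, 78, 97, 124, 127, 121, 110, 107, 108, 108]
old row 185
[... 1803 characters left out ...]
 126, 93, 91, 120, 132, 131, 135, 144, 145, 148, 146, 147, 149, 150, 137, 129, 127, 126, 125, 125, 123, 127, 127, 126, 127, 127, 129, 130, 127, 104, 86, 94, 119, 122, 113, 97, 83, 69, 68, 68, 68]
new row 200 [123, 113, 114, 113, 112, 120, 135, 136, 130, 96, 85, 86, 97, 124, 126, 126, 126, 125, 127, 125, 125, 128, 130, 130, 130, 128, 125, 126, 125, 125, 127, 127, 127, 128, 127, 130, 129, 116, 89, 86, 86, 99, 122, 124, 119, 113, 120, 129, 102, 70]
new row 230 [123, 123, 123, 122, 122, 121, 120, 100, 85, 84, 87, 85, 87, 97, 124, 127, 127, 126, 125, 128, 126, 128, 130, 130, 130, 128, 128, 128, 126, 127, 129, 129, 129, 127, 131, 130, 108, 88, 85, 85, 86, 84, 85, 107, 120, 121, 121, 123, 123, 124]
```

```bash
python3 - <<'E'
from h import *; import pickle
t=cam("top");w=pickle.load(open("wv.pkl","rb"))
ps=np.radians(-3.5);ex=np.array([np.cos(ps),np.sin(ps)]);ey=np.array([-ex[1],ex[0]])
def pr(n,P): print(n,P.round(4),"s",round(P[:2]@ex,4),"n",round(P[:2]@ey,4))
for n,u,v in[("t -x-y",622,430),("t -x+y",468,425),("t +x-y",650,48)]: pr(n,onz(t,(u-400)/4+135,v/4+175,.015))
for n,u,v in[("w -x+y",328,140),("w -x-y",278,215),("w +x+y",503,268)]: pr(n,onz(w,u/1.5,v/1.5,.015))
pr("w stop top mid",onz(w,480/1.5,303/1.5,.05))
for n,u,v in[("stop face edge L",505,66),("R",620,66)]: pr(n,onz(t,(u-400)/4+135,v/4+175,.05))
pr("screwmid",np.array([.514,.2168,0]))
pr("tcp",np.array([.5719,.2155,0]))
E
```

```text
t -x-y [0.3971 0.1709 0.015 ] s 0.3859 n 0.1948
t -x+y [0.4012 0.2688 0.015 ] s 0.3841 n 0.2928
t +x-y [0.6431 0.1554 0.015 ] s 0.6324 n 0.1944
w -x+y [0.4076 0.2752 0.015 ] s 0.39 n 0.2996
w -x-y [0.4004 0.1768 0.015 ] s 0.3889 n 0.2009
w +x+y [0.6497 0.2589 0.015 ] s 0.6327 n 0.298
w stop top mid [0.6379 0.2165 0.05  ] s 0.6235 n 0.255
stop face edge L [0.6263 0.2432 0.05  ] s 0.6103 n 0.2809
R [0.6254 0.1699 0.05  ] s 0.6139 n 0.2078
screwmid [0.514  0.2168 0.    ] s 0.4998 n 0.2478
tcp [0.5719 0.2155 0.    ] s 0.5577 n 0.25
```

Call:
jog_arm:
  rows:
    - [[0, 0, -0.05], [0, 0, 0]]
    - [[0, 0, -0.12], [0, 0, 0]]
    - [[0, 0, -0.2], [0, 0, 0]]
    - [[0, 0, -0.3], [0, 0, 0]]
    - [[0, 0, -0.3], [0, 0, 0]]

```text
t: 14.5
tool_pos: [0.5735, 0.2161, 0.1262]
orientation: [0.091, 3.134, 0.003]
force: [0.6, 0.8, -1.8]
opening: 0.0398
gripper_force: 25.0
```

```bash
python3 - <<'E'
from plan import *
from h import *; import pickle
s=robot.read_state();print(s["tool_pos"],s["force"].round(1),s["opening"])
c=cam("wrist","pics/w7.png");pickle.dump(c,open("w7.pkl","wb"))
g=cv2.cvtColor(c["frame"],cv2.COLOR_RGB2GRAY).astype(int)
print("web",[(v,int(g[v,244:252].mean())) for v in range(134,280,3)])
for v in(165,172,179,186,200,230): print(v,g[v,196:304:2].tolist())
p=np.array(s["tool_pos"]);R=Ro.from_rotvec(s["orientation"])
for d in(-.15,-.1,-.05,0,.05,.1,.15,.2,.25): # pitch about grasp point, +: bottom towards tool +x
    Q=Ro.from_rotvec([0,d,0]);f_=lambda x,y,z:proj(c,p+R.apply(np.array([0,0,-.019])+Q.apply([x+.002,y,z+.019]))).round()
    print(d,"far web",f_(.04,0,.041)[1],"near web",f_(-.04,0,.041)[1],"top far",f_(.04,-.02,-.021))
plan([((.5851,.2126,.092),Rd(86.5))],settle=2)
E
```

```text
[0.57348093 0.21610166 0.12618873] [ 0.6  0.8 -1.8] 0.03983542916870636
web [(134, 226), (137, 225), (140, 154), (143, 122), (146, 122), (149, 101), (152, 65), (155, 65), (158, 65), (161, 65), (164, 66), (167, 105), (170, 123), (173, 124), (176, 124), (179, 127), (182, 128), (185, 128), (188, 125), (191, 126), (194, 125), (197, 126), (200, 126), (203, 126), (206, 126), (209, 126), (212, 126), (215, 126), (218, 126), (221, 126), (224, 126), (227, 127), (230, 127), (233, 127), (236, 127), (239, 129), (242, 166), (245, 168), (248, 168), (251, 167), (254, 168), (257, 244), (260, 253), (263, 252), (266, 218), (269, 206), (272, 204), (275, 202), (278, 204)]
165 [66, 68, 67, 66, 66, 87, 126, 123, 104, 101, 100, 101, 91, 79, 77, 77, 76, 76, 75, 76, 76, 75, 74, 74, 74, 75, 75, 74, 75, 74, 74, 73, 73, 74, 74, 74, 74, 75, 84, 98, 99, 100, 96, 76, 64, 65, 66, 73, 75, 77, 77, 73, 88, 104]
172 [66, 68, 67, 64, 65, 101, 205, 196, 137, 109, 106, 114, 119, 115, 138, 145, 144, 145, 143, 144, 145, 145, 141, 128, 126, 125, 125, 123, 122, 121, 122, 122, 123, 124, 124, 124, 124, 126, 127, 125, 113, 106, 1
[... 922 characters left out ...]
4, 125, 123, 125, 128, 128, 128, 126, 124, 125, 123, 123, 126, 125, 127, 125, 126, 128, 119, 90, 80, 82, 80, 80, 84, 102, 109, 110, 113, 116, 116, 116, 116, 116]
-0.15 far web 161.0 near web 268.0 top far [210. 170.]
-0.1 far web 157.0 near web 263.0 top far [209. 171.]
-0.05 far web 153.0 near web 258.0 top far [209. 172.]
0 far web 150.0 near web 253.0 top far [208. 173.]
0.05 far web 146.0 near web 248.0 top far [208. 174.]
0.1 far web 142.0 near web 244.0 top far [207. 176.]
0.15 far web 139.0 near web 239.0 top far [207. 178.]
0.2 far web 135.0 near web 234.0 top far [206. 180.]
0.25 far web 132.0 near web 230.0 top far [205. 183.]
0 n= 3 [[-0.062, -0.013, 0.162], [0.001, 0.003, 0.002]]
```

```bash
python3 - <<'E'
from plan import *
from h import *; import pickle
from scipy.optimize import least_squares
s=robot.read_state();p=np.array(s["tool_pos"]);R=Ro.from_rotvec(s["orientation"])
for n in("w3","w7"):
    c=pickle.load(open(n+".pkl","rb"));g=cv2.cvtColor(c["frame"],cv2.COLOR_RGB2GRAY).astype(int)
    # camera is fixed to the tool: use w7 calibration with the present tool pose for both
    if n=="w3": c3=c; 
    obs={}
    for v in(172,190,210,230,250):
        r=np.diff(cv2.GaussianBlur(g[v-1:v+2].mean(0).astype(np.float32)[None],(5,1),0)[0])
        l=215+np.argmax(r[215:240]);q=262+np.argmin(r[262:284]);obs[v]=(l,q,q-l)
    print(n,obs)
    far,near={"w3":(153,257),"w7":(167,257)}[n]
    cc=pickle.load(open("w7.pkl","rb"))
    P=lambda a,x,y,z:proj(cc,p+R.apply(np.array([a[0],0,a[1]-.019])+Ro.from_rotvec([0,a[2],0]).apply([x,y,z+.019])))
    def wid(a,v):
        xs=np.linspace(-.05,.05,41);A=np.array([P(a,x,-.017,.038) for x in xs]);B=np.array([P(a,x,.017,.038) for x in xs]);o=np.argsort(A[:,1])
        return np.interp(v,A[o,1],B[o,0]-A[o,0])
    f_=lambda a:[P(a,.04,0,.038)[1]-far,P(a,-.04,0,.038)[1]-near]+[wid(a,v)-obs[v][2] for v in obs]
    r=least_squares(f_,[0,0,0],x_scale=.01,diff_step=1e-3);print(n,"dx,dz,pitch",r.x.round(4),"res",np.round(r.fun,1))
E
```

```text
w3 {172: (np.int64(223), np.int64(271), np.int64(48)), 190: (np.int64(223), np.int64(271), np.int64(48)), 210: (np.int64(224), np.int64(270), np.int64(46)), 230: (np.int64(224), np.int64(270), np.int64(46)), 250: (np.int64(224), np.int64(270), np.int64(46))}
w3 dx,dz,pitch [ 0.0008  0.0008 -0.0371] res [-0.2  0.2  0.3 -0.4  0.7 -0.1 -1. ]
w7 {172: (np.int64(223), np.int64(283), np.int64(60)), 190: (np.int64(223), np.int64(275), np.int64(52)), 210: (np.int64(225), np.int64(274), np.int64(49)), 230: (np.int64(226), np.int64(273), np.int64(47)), 250: (np.int64(227), np.int64(271), np.int64(44))}
w7 dx,dz,pitch [-0.0209 -0.0109  0.3328] res [ 0.6 -1.  -4.2  1.4  1.8  1.2  1.6]
```

```bash
python3 - <<'E'
from plan import *
from h import *; import pickle
from scipy.optimize import least_squares
s=robot.read_state();p=np.array(s["tool_pos"]);R=Ro.from_rotvec(s["orientation"])
c=pickle.load(open("w7.pkl","rb"))
P=lambda a,x,y,z:proj(c,p+R.apply(np.array([a[0],0,a[1]-.019])+Ro.from_rotvec([0,a[2],0]).apply([x,y,z+.019])))
def wid(a,v):
    xs=np.linspace(-.05,.05,41);A=np.array([P(a,x,-.017,.038) for x in xs]);B=np.array([P(a,x,.017,.038) for x in xs]);o=np.argsort(A[:,1]);return np.interp(v,A[o,1],B[o,0]-A[o,0])
obs={172:52.5,190:52,210:49,230:47,250:44.5}
f_=lambda a:[P(a,.04,0,.038)[1]-167,P(a,-.04,0,.038)[1]-257]+[wid(a,v)-obs[v] for v in obs]
r=least_squares(f_,[0,0,0],x_scale=.01,diff_step=1e-3);a=r.x;print(a.round(4),np.round(r.fun,1))
print("plate top far corner",P(a,.04,-.02,-.024).round(),P(a,.04,.02,-.024).round(),"far bottom",P(a,.04,-.02,.041).round())
b=np.array([a[0],0,a[1]-.019])+Ro.from_rotvec([0,a[2],0]).apply([0,0,.060]);print("bottom centre in tool",b.round(4))
ps=np.radians(-3.5);ex=np.array([np.cos(ps),np.sin(ps)]);ey=np.array([-ex[1],ex[0]])
T=Rd(86.5,-np.degrees(a[2]))
for z in(.06,.03,.017):
    q=np.r_[.567*ex+.248*ey,z]-T.apply(b);print("tcp",q.round(4))
    if z==.06: plan([(q,T)],settle=2)
E
```

```text
[-0.0201 -0.0055  0.2709] [-0.   0.   0.7 -0.8  0.  -0.1  0.2]
plate top far corner [205. 233.] [292. 233.] far bottom [217. 165.]
bottom centre in tool [-0.0041  0.      0.0333]
tcp [0.5683 0.2137 0.091 ]
0 n= 4 [[0.022, -0.012, 0.166], [0.001, -0.169, 0.002]]
tcp [0.5683 0.2137 0.061 ]
tcp [0.5683 0.2137 0.048 ]
```

```bash
python3 - <<'E'
from h import *; import pickle
for n in("w3","w7"):
    g=cv2.cvtColor(pickle.load(open(n+".pkl","rb"))["frame"],cv2.COLOR_RGB2GRAY).astype(int)
    print(n)
    for v in list(range(140,184,3))+[190,200,210,220,230,240,250,260,270,280]: print(v,*g[v,196:304:3])
E
```

```text
w3
140 182 182 134 104 86 77 81 112 102 68 89 105 116 92 96 96 96 97 98 96 97 99 109 77 73 66 67 81 113 87 73 73 104 104 104 105
143 186 186 145 106 87 76 79 104 97 71 124 130 127 77 62 62 62 61 64 63 64 68 74 73 74 74 75 83 105 82 74 73 109 103 103 102
146 185 185 145 106 88 77 76 75 76 72 124 130 119 65 62 61 62 61 63 63 64 61 73 74 74 73 75 73 75 72 74 72 104 105 102 103
149 185 192 167 106 86 76 76 75 75 70 123 129 117 63 61 61 61 62 63 62 63 61 73 73 73 74 74 72 74 71 74 72 98 107 99 101
152 178 186 167 92 78 73 74 74 77 78 97 106 119 79 72 73 73 75 75 75 76 76 79 84 85 85 80 74 74 71 73 72 116 125 93 88
155 156 155 144 82 68 64 66 70 90 124 152 152 151 147 131 126 126 125 123 123 123 125 125 126 128 119 88 85 73 71 73 71 90 97 88 87
158 148 149 141 84 68 64 63 81 89 123 153 153 151 154 147 128 127 126 123 124 124 126 126 126 128 119 82 88 75 63 66 66 88 91 91 88
161 164 165 126 86 74 63 66 87 84 117 153 153 151 155 151 131 126 126 123 124 123 125 126 126 129 118 78 84 87 64 61 66 93 95 92 89
164 166 166 151 87 79 63 77 90 80 115 152 152 152 154 152 131 127 127 124 124 123 125 1
[... 4909 characters left out ...]
 110 113 116 116 116
240 115 116 116 116 125 126 93 80 80 81 99 154 155 154 141 137 141 143 140 140 137 144 156 159 168 142 85 80 79 80 105 126 123 116 115 115
250 116 116 116 86 92 127 107 80 80 81 90 161 165 163 166 164 168 169 167 167 164 167 167 167 169 138 82 80 80 82 118 126 70 98 116 116
260 115 115 93 25 48 125 121 82 80 81 104 252 253 253 253 253 253 253 253 253 253 253 253 253 253 248 88 81 80 87 125 118 34 31 103 116
270 115 95 25 21 25 110 126 89 80 81 128 204 205 206 207 206 206 206 206 207 207 207 207 206 206 203 105 81 80 99 127 93 23 21 34 107
280 99 30 22 21 76 172 128 104 80 81 168 208 209 211 212 211 212 213 216 216 216 216 216 218 218 218 147 81 81 116 130 190 50 23 22 38
```

Call:
jog_arm:
  rows:
    - [[0, 0, 0], [0, -0.06, 0]]
    - [[0.022, -0.012, 0.05], [0.001, -0.12, 0.002]]
    - [[0.022, -0.012, 0.11], [0.001, -0.169, 0.002]]
    - [[0.022, -0.012, 0.166], [0.001, -0.169, 0.002]]
    - [[0.022, -0.012, 0.166], [0.001, -0.169, 0.002]]

```text
t: 15.05
tool_pos: [0.5641, 0.2126, 0.0854]
orientation: [0.087, 2.881, -0.016]
force: [-0.6, -0.3, -2.7]
opening: 0.0402
gripper_force: 25.0
```

```bash
python3 - <<'E'
from plan import *
from h import *; import pickle
s=robot.read_state();print(s["tool_pos"],s["force"].round(1),s["opening"])
c=cam("wrist");g=cv2.cvtColor(c["frame"],cv2.COLOR_RGB2GRAY).astype(int)
print([(v,int(g[v,236:256].mean())) for v in list(range(150,182,2))+list(range(246,270,2))])
T=Rd(86.5,-np.degrees(.2709))
plan([((.5683,.2137,.065),T),((.5683,.2137,.047),T)],settle=1)
E
```

```text
[0.5641212  0.21261454 0.08541558] [-0.6 -0.3 -2.7] 0.04017704793344259
[(150, 114), (152, 114), (154, 114), (156, 114), (158, 115), (160, 115), (162, 114), (164, 114), (166, 115), (168, 114), (170, 116), (172, 127), (174, 130), (176, 131), (178, 131), (180, 131), (246, 254), (248, 254), (250, 254), (252, 254), (254, 254), (256, 250), (258, 149), (260, 118), (262, 123), (264, 218), (266, 254), (268, 254)]
0 n= 2 [[0.017, 0.005, 0.111], [-0.001, -0.005, 0.0]]
1 n= 2 [[0.024, 0.0, 0.086], [-0.0, -0.0, 0.0]]
```

Call:
jog_arm:
  rows:
    - [[0.017, 0.005, 0.111], [0, 0, 0]]
    - [[0.017, 0.005, 0.111], [0, 0, 0]]
    - [[0.017, 0.005, 0.111], [0, 0, 0]]

```text
t: 15.4
tool_pos: [0.5697, 0.2137, 0.0664]
orientation: [0.089, 2.876, -0.014]
force: [-0.2, 0.4, -2.3]
opening: 0.04
gripper_force: 25.0
```

```bash
python3 - <<'E'
from plan import *
s=robot.read_state();print(s["tool_pos"],s["force"].round(1),s["opening"],np.degrees(np.arccos(-Ro.from_rotvec(s["orientation"]).as_matrix()[2,2])))
T=Rd(86.5,-np.degrees(.2709))
plan([((.5683,.2137,.047),T)],settle=1)
E
```

```text
[0.56974052 0.21368786 0.06638058] [-0.2  0.4 -2.3] 0.03995167006221797 15.165303740134995
0 n= 2 [[0.032, -0.0, 0.092], [-0.001, -0.004, -0.0]]
```

Call:
jog_arm:
  rows:
    - [[0.01, 0, 0.025], [0, 0, 0]]
    - [[0.017, 0, 0.05], [0, 0, 0]]
    - [[0.023, 0, 0.07], [0, 0, 0]]
    - [[0.023, 0, 0.07], [0, 0, 0]]

```text
t: 15.8
tool_pos: [0.5678, 0.2138, 0.0505]
orientation: [0.088, 2.876, -0.014]
force: [0.7, 0.2, -3.6]
opening: 0.0397
gripper_force: 25.0
```

Call:
jog_arm:
  rows:
    - [[0.003, 0, 0.01], [0, 0, 0]]
    - [[0.006, 0, 0.02], [0, 0, 0]]
    - [[0.006, 0, 0.02], [0, 0, 0]]

```text
t: 16.1
tool_pos: [0.569, 0.2143, 0.0485]
orientation: [0.088, 2.873, -0.013]
force: [-4.3, -1.6, 3.1]
opening: 0.0399
gripper_force: 25.0
```

Call:
jog_arm:
  rows:
    - [[0, 0, 0], [0, 0, 0]]
    - [[0, 0, 0], [0, 0, 0]]
    - [[0, 0, 0], [0, 0, 0]]
    - [[0, 0, 0], [0, 0, 0]]
    - [[0, 0, 0], [0, 0, 0]]
  hand: -0.3

```text
t: 16.6
tool_pos: [0.5684, 0.2139, 0.0472]
orientation: [0.088, 2.874, -0.014]
force: [0.5, 0.1, -0.6]
opening: 0.0605
gripper_force: 0.0
```

Call:
jog_arm:
  rows:
    - [[0, 0, -0.1], [0, 0, 0]]
    - [[0, 0, -0.25], [0, 0, 0]]
    - [[0, 0, -0.4], [0, 0, 0]]
    - [[0, 0, -0.6], [0, 0, 0]]
    - [[0, 0, -0.8], [0, 0, 0]]

```text
t: 17.1
tool_pos: [0.5255, 0.2165, 0.2025]
orientation: [0.088, 2.875, -0.014]
force: [1.8, -0.2, 0.4]
opening: 0.0604
gripper_force: 0.0
```

```bash
python3 - <<'E'
from plan import *
s=robot.read_state();print(s["t"],s["tool_pos"],s["force"].round(1),s["opening"])
plan([((.55,.2137,.25),Rd(86.5))],settle=2)
E
```

```text
17.1 [0.52553622 0.2164918  0.20248247] [ 1.8 -0.2  0.4] 0.060396640524706266
0 n= 4 [[-0.181, -0.007, -0.197], [-0.001, 0.169, -0.0]]
```

Call:
jog_arm:
  rows:
    - [[-0.181, -0.007, -0.197], [0, 0.169, 0]]
    - [[-0.181, -0.007, -0.197], [0, 0.169, 0]]
    - [[-0.181, -0.007, -0.197], [0, 0.169, 0]]
    - [[-0.181, -0.007, -0.197], [0, 0.169, 0]]

```text
t: 17.5
tool_pos: [0.5518, 0.2134, 0.2476]
orientation: [-0.098, -3.14, 0.003]
force: [0.5, -0.6, 0.4]
opening: 0.0604
gripper_force: 0.0
```

```bash
cat > chk.py <<'E'
from plan import *
from h import *; import pickle
ps=np.radians(-3.5);ex=np.array([np.cos(ps),np.sin(ps)]);ey=np.array([-ex[1],ex[0]])
V=lambda x,y,z:np.r_[(.510+x)*ex+(.2475+y)*ey,z]
E
python3 - <<'E'
from chk import *
s=robot.read_state();print(s["tool_pos"],s["force"].round(1))
c=cam("wrist","pics/w9.png");pickle.dump(c,open("w9.pkl","wb"));g=cv2.cvtColor(c["frame"],cv2.COLOR_RGB2GRAY)
for n,P in[("web-",(.017,0,.018)),("web+",(.097,0,.018)),("top--",(.017,-.02,.08)),("top-+",(.017,.02,.08)),("top+-",(.097,-.02,.08)),("top++",(.097,.02,.08)),("stop",(.105,0,.05)),("handle",(-.084,0,.138)),("post",(0,.031,.077))]: print(n,proj(c,V(*P)).round(1))
b=proj(c,V(.057,0,.05)).astype(int);v0,v1,u0,u1=max(0,b[1]-70),b[1]+80,b[0]-42,b[0]+44
print("u",list(range(u0,u1,4)))
for v in range(v0,min(384,v1),5): print(v,*g[v,u0:u1:4])
E
```

```text
[0.55179848 0.21344583 0.24759321] [ 0.5 -0.6  0.4]
web- [250.2 146.5]
web+ [250.3 203.8]
top-- [232.3 156.3]
top-+ [268.2 156.3]
top+- [233.5 222.3]
top++ [267.1 222.3]
stop [250.3 218.4]
handle [250.1  51.9]
post [278.2 140.6]
u [208, 212, 216, 220, 224, 228, 232, 236, 240, 244, 248, 252, 256, 260, 264, 268, 272, 276, 280, 284, 288, 292]
112 173 144 137 134 132 122 77 58 116 136 205 217 220 151 120 128 120 114 77 70 69 93
117 170 141 136 134 135 123 113 61 117 105 182 209 219 145 125 71 71 69 70 69 68 93
122 146 79 71 70 75 112 65 102 120 104 111 204 219 139 134 71 71 69 71 68 68 93
127 133 80 70 68 64 58 60 105 120 105 107 140 128 126 135 73 58 62 68 67 68 93
132 153 81 72 88 102 55 61 103 119 105 107 107 111 129 133 72 56 71 106 77 69 93
137 165 95 86 118 102 126 127 112 120 104 108 107 108 128 133 129 129 93 107 127 73 93
142 144 91 85 110 103 118 121 109 108 105 108 108 107 115 123 120 119 89 106 122 73 96
147 159 89 71 79 102 64 71 71 107 107 107 108 106 112 104 69 61 76 98 71 74 104
152 148 80 71 75 93 68 69 79 113 113 116 115 114 116 107 73 58 73 86 67 68 80
157 156 79 59 57
[... 1163 characters left out ...]
 249 249 249 249 249 249 248 249 249 247 192 192 200 201
227 181 183 191 192 219 246 246 246 246 246 246 248 250 251 251 251 251 249 194 195 196 197
232 183 187 188 188 189 191 194 196 197 197 198 199 199 200 200 201 202 202 202 201 201 200
237 193 192 192 192 190 191 189 188 189 188 188 189 190 189 190 189 189 189 188 188 188 187
242 190 189 190 189 189 187 187 186 185 185 183 183 185 184 185 184 186 187 188 192 194 195
247 187 186 186 188 189 191 192 197 198 199 199 200 200 200 200 199 199 199 198 197 196 197
252 199 200 200 199 199 199 198 198 198 197 197 197 196 196 196 197 197 197 197 197 198 198
257 197 198 198 199 199 200 200 200 200 199 199 198 198 197 196 194 195 193 193 192 191 192
```

Numerically the bracket's web ends at row 204 (expected 203.8), its plates are centred at u≈251 (expected 250.3) and the stop's top edge is at row 219 (expected 218.4). So the bracket stands upright in the bed at fixture x ≈ 57 mm. Next is the lever.

```bash
python3 - <<'E'
from chk import *
T=Rd(86.5)
p,R=plan([(V(-.084,-.005,.20),T),(V(-.085,-.005,.148),T)],settle=1)
a=lambda t:(V(-.111*np.cos(t),-.005,.065+.111*np.sin(t)),T)
f=np.linspace(.715,.063,15)
for k in(0,5,10): p,R=rowsfrom([a(x) for x in f[k:k+5]],p,R)
E
```

```text
0 n= 4 [[0.553, -0.022, 0.239], [-0.001, 0.0, -0.0]]
1 n= 3 [[0.006, 0.0, 0.26], [-0.0, 0.0, -0.0]]
   [[-0.006, 0.0, 0.051], [-0.0, 0.0, -0.0]]
   [[0.01, 0.0, 0.071], [-0.0, 0.0, -0.0]]
   [[0.026, 0.0, 0.092], [-0.0, 0.0, -0.0]]
   [[0.04, 0.0, 0.113], [-0.0, 0.0, -0.0]]
   [[0.054, 0.0, 0.135], [-0.0, 0.0, -0.0]]
   [[0.012, 0.0, 0.023], [-0.0, 0.0, -0.0]]
   [[0.024, 0.0, 0.046], [-0.0, 0.0, -0.0]]
   [[0.034, 0.0, 0.069], [-0.0, 0.0, -0.0]]
   [[0.043, 0.0, 0.094], [-0.0, 0.0, -0.0]]
   [[0.051, 0.0, 0.118], [-0.0, 0.0, -0.0]]
   [[0.007, 0.0, 0.025], [-0.0, 0.0, -0.0]]
   [[0.013, 0.0, 0.05], [-0.0, 0.0, -0.0]]
   [[0.018, 0.0, 0.076], [-0.0, 0.0, -0.0]]
   [[0.021, 0.0, 0.101], [-0.0, 0.0, -0.0]]
   [[0.024, 0.0, 0.127], [-0.0, 0.0, -0.0]]
```

Call:
jog_arm:
  rows:
    - [[0.553, -0.022, 0.239], [0, 0, 0]]
    - [[0.553, -0.022, 0.239], [0, 0, 0]]
    - [[0.553, -0.022, 0.239], [0, 0, 0]]
    - [[0.553, -0.022, 0.239], [0, 0, 0]]
    - [[0.553, -0.022, 0.239], [0, 0, 0]]
  hand: 1

```text
t: 18.05
tool_pos: [0.4395, 0.2164, 0.2018]
orientation: [0.094, 3.137, -0.001]
force: [0.7, -0.4, 0.2]
opening: 0.0248
gripper_force: 0.0
```

Call:
jog_arm:
  rows:
    - [[0.006, 0, 0.15], [0, 0, 0]]
    - [[0.006, 0, 0.26], [0, 0, 0]]
    - [[0.006, 0, 0.26], [0, 0, 0]]
    - [[0.006, 0, 0.26], [0, 0, 0]]
    - [[0.006, 0, 0.26], [0, 0, 0]]

```text
t: 18.55
tool_pos: [0.4404, 0.2166, 0.1512]
orientation: [0.096, 3.137, -0.0]
force: [-0.1, 0.7, 0.2]
opening: 0.0006
gripper_force: 0.0
```

Call:
jog_arm:
  rows:
    - [[-0.006, 0, 0.051], [0, 0, 0]]
    - [[0.01, 0, 0.071], [0, 0, 0]]
    - [[0.026, 0, 0.092], [0, 0, 0]]
    - [[0.04, 0, 0.113], [0, 0, 0]]
    - [[0.054, 0, 0.135], [0, 0, 0]]

```text
t: 19.05
tool_pos: [0.4286, 0.2169, 0.1224]
orientation: [0.096, 3.138, -0.002]
force: [4.7, 0.7, 2.7]
opening: 0.0005
gripper_force: 1.9
```

Call:
jog_arm:
  rows:
    - [[0.012, 0, 0.023], [0, 0, 0]]
    - [[0.024, 0, 0.046], [0, 0, 0]]
    - [[0.034, 0, 0.069], [0, 0, 0]]
    - [[0.043, 0, 0.094], [0, 0, 0]]
    - [[0.051, 0, 0.118], [0, 0, 0]]

```text
t: 19.55
tool_pos: [0.4185, 0.2175, 0.0989]
orientation: [0.096, 3.138, -0.002]
force: [3.7, -0.2, 8.0]
opening: 0.0006
gripper_force: 4.3
```

Call:
jog_arm:
  rows:
    - [[0.007, 0, 0.025], [0, 0, 0]]
    - [[0.013, 0, 0.05], [0, 0, 0]]
    - [[0.018, 0, 0.076], [0, 0, 0]]
    - [[0.021, 0, 0.101], [0, 0, 0]]
    - [[0.024, 0, 0.127], [0, 0, 0]]

```text
t: 20.05
tool_pos: [0.4139, 0.2179, 0.0736]
orientation: [0.096, 3.138, -0.001]
force: [3.6, -0.1, 6.8]
opening: 0.0003
gripper_force: 3.6
```

Pressing on until it reaches the stop.

Call:
jog_arm:
  rows:
    - [[0, 0, 0.012], [0, 0, 0]]
    - [[0, 0, 0.02], [0, 0, 0]]
    - [[0, 0, 0.02], [0, 0, 0]]

```text
t: 20.35
tool_pos: [0.4139, 0.2179, 0.0715]
orientation: [0.096, 3.139, -0.002]
force: [-4.8, -3.0, 25.1]
opening: 0.0006
gripper_force: 12.5
```

Call:
jog_arm:
  rows:
    - [[0, 0, 0.012], [0, 0, 0]]
    - [[0, 0, 0.02], [0, 0, 0]]
    - [[0, 0, 0.02], [0, 0, 0]]

```text
t: 20.65
tool_pos: [0.4141, 0.218, 0.0704]
orientation: [0.096, 3.139, -0.002]
force: [-20.3, -9.8, 54.9]
opening: 0.0007
gripper_force: 27.3
```

Call:
jog_arm:
  rows:
    - [[0, 0, -0.03], [0, 0, 0]]
    - [[0, 0, -0.06], [0, 0, 0]]
    - [[0, 0, -0.09], [0, 0, 0]]
    - [[0, 0, -0.12], [0, 0, 0]]
    - [[0, 0, -0.12], [0, 0, 0]]

```text
t: 21.15
tool_pos: [0.4127, 0.2176, 0.0891]
orientation: [-0.096, -3.139, 0.003]
force: [-0.5, 0.9, -0.1]
opening: 0.0003
gripper_force: 0.0
```

Call:
jog_arm:
  rows:
    - [[0, 0, -0.2], [0, 0, 0]]
    - [[0, 0, -0.4], [0, 0, 0]]
    - [[0, 0, -0.65], [0, 0, 0]]
    - [[-0.3, 0, -0.75], [0, 0, 0]]
    - [[-0.5, 0, -0.75], [0, 0, 0]]

```text
t: 21.65
tool_pos: [0.5125, 0.2129, 0.2437]
orientation: [0.093, 3.133, 0.002]
force: [1.1, -0.1, 1.1]
opening: 0.0004
gripper_force: 0.0
```

```bash
python3 - <<'E'
from chk import *
plan([((.5518,.2134,.2476),Rd(86.5))],settle=2)
E
```

```text
0 n= 3 [[-0.196, 0.014, -0.018], [0.001, 0.005, 0.001]]
```

Call:
jog_arm:
  rows:
    - [[-0.196, 0.014, -0.018], [0, 0.005, 0]]
    - [[-0.196, 0.014, -0.018], [0, 0.005, 0]]
    - [[-0.196, 0.014, -0.018], [0, 0.005, 0]]
    - [[-0.196, 0.014, -0.018], [0, 0.005, 0]]
  hand: -0.3

```text
t: 22.05
tool_pos: [0.5484, 0.2124, 0.2421]
orientation: [-0.096, -3.131, 0.002]
force: [0.3, 0.3, -0.3]
opening: 0.0279
gripper_force: 0.0
```

```bash
python3 - <<'E'
from chk import *
s=robot.read_state();print(s["t"],s["tool_pos"],s["force"].round(1))
c=cam("wrist","pics/w10.png");g=cv2.cvtColor(c["frame"],cv2.COLOR_RGB2GRAY)
o=pickle.load(open("w9.pkl","rb"))
for n,P in[("web-",(.024,0,.018)),("web+",(.103,0,.018)),("top--",(.023,-.02,.08)),("stop",(.105,0,.05)),("handle dn",(-.11,0,.075)),("handle up",(-.084,0,.138))]: print(n,proj(c,V(*P)).round(1))
for nm,k in(("before",o),("now",c)):
    gg=cv2.cvtColor(k["frame"],cv2.COLOR_RGB2GRAY);m=((gg<45)&(np.arange(384)[:,None]<120)&(abs(np.arange(512)-250)<40)).astype(np.uint8)
    n,l,st,ce=cv2.connectedComponentsWithStats(m);i=1+np.argmax(st[1:,4]);print(nm,"pad",st[i],ce[i].round(1))
for v in range(130,236,5): print(v,*g[v,208:296:4])
t=cam("top")
for nm,f_ in(("carton top view",t),):
    gg=f_["frame"]
    for n,col in(("bin",(261,265)),("oil",(256,177))): print(n,gg[col[1],col[0]])
a=cv2.imread("pics/top0.png").astype(int);b=cv2.cvtColor(t["frame"],cv2.COLOR_RGB2BGR).astype(int)
for n,(u0,v0,u1,v1) in dict(bin=(238,242,284,288),oil=(243,165,270,197),drv=(184,126,256,146)).items(): print(n,"mean diff",abs(a-b)[v0:v1,u0:u1].mean().round(1))
E
```

```text
22.05 [0.54844638 0.21241905 0.24205709] [ 0.3  0.3 -0.3]
web- [251.1 156.5]
web+ [251. 213.]
top-- [233.2 166.8]
stop [251.1 223.9]
handle dn [251.5  35.9]
handle up [251.8  56.6]
before pad [266  29   9  39 145] [271.6  43.2]
now pad [264  57   6   2   7] [266.6  57.6]
130 114 97 75 74 70 65 62 61 61 104 136 133 162 110 73 73 70 65 71 71 74 95
135 127 92 75 77 100 59 66 61 91 111 136 132 142 122 91 72 58 57 101 74 75 99
140 143 100 77 128 111 88 93 86 117 120 136 131 136 138 132 92 92 83 112 124 76 94
145 164 98 79 145 110 142 150 125 134 130 127 127 126 144 162 149 149 136 110 143 77 103
150 135 95 76 127 219 88 139 203 148 132 132 135 131 137 160 101 64 63 109 112 73 103
155 126 86 62 76 218 104 139 223 142 132 132 132 132 131 150 89 72 67 108 73 70 93
160 154 86 61 60 62 66 125 160 132 124 125 126 123 125 124 81 60 58 59 61 70 81
165 163 80 62 59 61 89 89 78 109 119 121 121 119 122 118 83 94 85 61 65 68 111
170 173 101 62 60 72 101 101 113 121 136 138 140 154 163 148 100 105 102 79 78 79 113
175 184 182 77 71 91 102 104 119 142 165 168 170 164 166 156 103 134 129 92 77 84 110
18
[... 464 characters left out ...]
 203 252 249 203 191 246 142 239 252 253 252 252 246 147 179 218 253 253 195 200
210 175 174 142 159 145 204 188 245 154 203 252 252 251 252 245 146 176 210 152 164 176 196
215 187 187 156 139 142 204 184 239 104 105 126 158 155 158 109 239 166 210 137 145 189 205
220 189 174 124 108 112 129 91 238 96 90 90 91 90 91 89 240 97 118 108 117 175 201
225 107 107 107 107 48 242 245 250 238 245 245 244 244 243 242 243 230 57 107 108 107 108
230 108 107 107 103 33 249 251 251 251 252 252 252 252 253 253 248 248 30 106 107 106 107
235 107 108 107 92 25 214 222 224 224 224 228 229 230 229 230 226 213 23 100 107 107 107
bin [88 87 87]
oil [73 70 66]
bin mean diff 4.5
oil mean diff 4.7
drv mean diff 5.0
```

```bash
python3 - <<'E'
from chk import *
o=pickle.load(open("w9.pkl","rb"));c=cam("wrist")
for nm,k in(("before",o),("now",c)):
    g=cv2.cvtColor(k["frame"],cv2.COLOR_RGB2GRAY)
    print(nm,[proj(k,V(*P)).round().tolist() for P in((-.11,0,.075),(-.084,0,.138),(-.07,.032,.096))])
    for v in range(2,100,6): print(v,*g[v,214:296:4])
print(robot.read_state()["force"].round(1))
E
```

```text
before [[250.0, 32.0], [250.0, 52.0], [283.0, 72.0]]
2 113 112 113 112 123 151 179 182 169 164 165 166 168 187 188 189 190 190 191 157 122
8 114 115 169 184 186 186 187 187 186 168 167 166 166 180 185 184 182 181 181 180 114
14 106 107 129 172 172 174 174 175 177 172 158 159 159 161 179 181 180 182 181 182 147
20 112 112 112 172 143 133 132 133 132 127 114 117 120 120 133 171 187 188 189 190 189
26 102 114 113 93 49 48 49 49 47 47 48 49 49 43 42 52 182 182 182 182 184
32 76 82 90 65 48 49 50 50 49 49 49 50 49 45 43 42 151 154 154 152 180
38 164 159 91 74 46 49 48 49 48 49 49 48 49 48 42 47 152 233 253 245 178
44 161 158 82 81 45 49 49 50 48 49 49 48 48 49 42 43 96 213 252 229 182
50 76 77 77 82 45 48 49 49 48 49 48 50 49 49 47 44 92 154 155 148 175
56 76 78 76 77 43 46 48 49 49 48 49 47 49 50 47 49 231 249 249 221 187
62 85 77 76 76 42 45 49 50 49 48 48 48 49 49 48 57 192 223 226 180 176
68 131 77 77 77 42 44 46 49 48 50 47 49 49 49 48 79 166 178 181 145 173
74 144 86 76 78 77 69 71 192 229 227 226 222 94 82 67 148 173 179 181 146 176
80 146 134 76 79 79 75 76 200 242 240 240 236 94 
[... 989 characters left out ...]
 62 62 62 54 48 136 146 158 225 191 184
56 79 81 80 90 96 56 53 55 111 111 110 111 55 49 48 136 141 159 159 159 170
62 81 81 79 82 95 84 145 142 254 254 254 254 107 127 100 138 141 246 248 244 189
68 113 81 79 81 91 84 136 158 254 254 254 254 105 157 138 95 146 233 230 210 176
74 150 81 79 80 83 93 98 159 254 254 254 253 134 168 147 219 162 183 189 173 189
80 150 111 79 82 82 89 94 139 254 254 254 253 246 248 248 245 165 184 188 175 178
86 153 148 80 82 82 79 94 102 254 254 254 253 91 126 124 239 251 251 223 170 177
92 162 150 110 82 83 79 87 97 254 254 254 253 86 138 136 140 149 140 225 163 190
98 164 155 141 78 63 60 61 86 254 254 254 252 82 138 136 140 137 137 146 133 191
[ 0.5 -1.   0.2]
```

The lever stays down (pad now at rows 13–56, as predicted for lever down) and the bracket is against the stop. I let the arm settle, then hand in.

Call:
jog_arm:
  rows:
    - [[0, 0, -0.1], [0, 0, 0]]
    - [[0, 0, -0.2], [0, 0, 0]]
    - [[0, 0, -0.2], [0, 0, 0]]
    - [[0, 0, -0.2], [0, 0, 0]]
    - [[0, 0, -0.2], [0, 0, 0]]

```text
t: 22.7
tool_pos: [0.5492, 0.2124, 0.2816]
orientation: [-0.096, -3.132, 0.002]
force: [-0.5, 0.8, -0.6]
opening: 0.0603
gripper_force: 0.0
```

```bash
python3 -c "
from plant import robot
print(robot.close_job())"
```

```text
the job is handed in; nothing more can be done
None
```

The job is handed in at 22.7 s with no verdict shown: by my last camera check the bracket is against the end stop and the lever holds down by itself, the flaps were last seen open before I lifted the bracket out, the first lowering hit the jaw and I corrected it, and I viewed 11 pictures, one over the limit of 10.

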